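Jack a support block up under a hanging power unit

TASK

Lay the orange-faced wooden block flat on the jack's platform, orange face up and pointing lengthwise in under the hanging grey power unit so that about half its length is underneath, and let go of it. Then turn the jack's black knob clockwise to raise the platform until the block just touches the unit's underside without really lifting the unit. Let go of the knob and leave the unit, the carton, the tin and the screwdriver where they are.

Things in the scene. Friction and masses are not known exactly. Their poses are not given: they have to be found in the camera images.
- jack: Fixed lab jack with a base 150 (x) x 130 (y) x 12 mm; origin on the bench under the platform's centre. Its x axis points from the knob side in under the unit (about to the robot's left); z up. In front of the base, 73 to 143 mm from the origin towards -x, stands a grey gearbox 56 mm wide, 44 mm high.
- platform_top (a point): Centre of the top face of the jack's aluminium platform, 150 (x) x 130 (y) x 10 mm, axes as the jack's. It starts at its lowest, 85 mm over the bench, and rises up to 42 mm, 6 mm per rad of knob turn (38 mm a turn). It stays where it is left.
- knob_grip (a point): Middle of the round black fluted knob, 42 mm in diameter (46 over the flutes), 36 mm long, white line on its end. Its axis (this point's z, pointing out of the jack) leans 35 deg from vertical towards the jack's -x: grip it along this axis. The middle is 175 mm in front of the jack's origin, 94 mm over the bench. Turns with about 0.1 N m and stays where it is left.
- knob (a joint): Turn of the knob in rad, 0 at the start (platform lowest), growing up to 7 as it is turned clockwise seen from its outer end, which raises the platform 6 mm per rad.
- unit_lip (a point): Middle of the lower front edge (the knob's side) of the grey power unit, a steel case 110 (x, front to back) x 190 (y) x 75 mm with two white dials in front, about 0.6 kg. Axes: x from this edge to the back, z up. Its flat underside is at this height, over the rear part of the platform. It rests level on collars and slides straight up if pushed, at most 20 mm.
- stand: Fixed stand that carries the unit: two upright posts, 18 mm thick, 125 mm either side (y) of its origin, with brass collars, and a blue crossbar 280 x 30 x 16 mm joining their tops, 275 to 291 mm above the origin. Origin 55 mm behind the unit's front edge and 135 mm below its underside, about at bench height; x to the back.
- unit (a joint): How far the power unit has been lifted off its collars, in m; 0 at the start.
- bearer_mid (a point): Centre (half-way up) of the support block: wood 120 (x) x 40 (y) x 40 (z) mm, the uppermost 6 mm orange, about 0.16 kg; x runs along its length, z up. It lies on the bench, orange face up.
- carton_mid (a point): Centre of a brown stock carton 100 x 75 x 50 mm, a loose bystander, on the bench.
- tin_mid (a point): Centre of an upright round tin, 84 mm in diameter, 75 mm high, blue band; a loose bystander.
- driver: Screwdriver 200 mm long lying on the bench, a loose bystander; x runs along it towards the tip.
Mind the look-alikes: they are no part of the job. There is more than one size of the part that bears bearer_mid; the job needs the largest.

How it is judged:
On the way:
1. the block lies on the lowered platform, half under the unit, let go of, not yet touching the unit (angle between bearer_mid's own z axis and vertical below 0.1 rad and angle between the x axis of bearer_mid and the x axis of unit_lip, either way round below 0.3 rad and x of bearer_mid in the frame of unit_lip between -0.03 and 0.04 m and y of bearer_mid in the frame of platform_top between -0.045 and 0.045 m and z of bearer_mid in the frame of platform_top between 0.016 and 0.024 m and contact force between the fingers and bearer below 0.1 N and contact force between bearer and unit below 0.1 N and value of joint knob below 0.5 rad), for 0.2 s.
At the end, for the whole second after the job is handed in: The block lies flat, orange up, lengthwise (0.3 rad) on the platform, its centre from 30 mm before to 40 mm behind the unit's front edge, within 45 mm of the platform's middle line; knob turned over 1 rad; block presses the unit by over 0.3 N, unit lifted under 3 mm, all at rest (angle between bearer_mid's own z axis and vertical below 0.1 rad and angle between the x axis of bearer_mid and the x axis of unit_lip, either way round below 0.3 rad and x of bearer_mid in the frame of unit_lip between -0.03 and 0.04 m and y of bearer_mid in the frame of platform_top between -0.045 and 0.045 m and z of bearer_mid in the frame of platform_top between 0.016 and 0.024 m and contact force between bearer and unit above 0.3 N and value of joint unit below 0.003 m and value of joint knob above 1 rad and linear speed of bearer below 0.01 m/s and velocity of joint knob between -0.05 and 0.05 rad/s); the robot touches nothing.
It fails at once if the unit is lifted by more than 8 mm (value of joint unit above 0.008 m).
It fails at once if the carton is moved by more than 25 mm (distance of carton_mid from where it was at the start of the episode above 0.025 m).
It fails at once if the tin is moved by more than 25 mm (distance of tin_mid from where it was at the start of the episode above 0.025 m).
It fails at once if the screwdriver is moved by more than 25 mm (distance of driver from where it was at the start of the episode above 0.025 m).
It also fails if it takes over 64 s, if anything falls off the work surface, if the arm or the gripper's body presses on something with over 40 N, if the wrist force passes 120 N, or if a joint passes its speed limit or range.

ROBOT

A 6-joint arm with a two-finger parallel gripper is mounted at the origin on the work surface. World frame = base frame: x ahead of the robot, y to its left, z up, the work surface at z = 0. Lengths are in m, angles in rad, forces in N, time in s.
With the tool pointing down it reaches from about 0.3 to 0.875 m from the base axis. Payload 6.4 kg.
Tool frame: the origin (TCP) lies at the very end of the fingers, on their centre line; the grasp point (between the pads) lies 19 mm behind it; y points along the fingers, z is the direction in which the jaws open and shut, and the axes are right-handed (so a half turn about y gives the same grasp; the last joint's range is limited). The gripper opens to 85 mm and grips with 20 to 120 N. Pads are 22 mm wide; open, the fingers measure 114 mm over their backs; the gripper's body (76 mm by 85 mm) begins 54 mm behind the grasp point. The pads swing forward as they close: fully open they stand 13 mm farther back than shut.
Start: joints at [1.061, 0.181, 1.607, -0, 1.354, -0.206], TCP at [0.172, 0.549, 0.231] pointing down, gripper open.
Joint ranges: [-2.99, 2.99], [-0.89, 2.07], [0.3, 2.58], [-1.14, 4.28], [0, 2.63], [-3.12, 3.12]. Speed limits (rad/s): [2.57, 2.57, 3.01, 3.14, 3.14, 3.14].

INTERFACE

Orientations are given as a unit quaternion [w, x, y, z].
In Python, from plant import arm gives the robot as it stands.
- The arm moves only by the tool arm_command, never from a script. Its argument "series" is a list of rows, each an object of numbers: "hand": the closure in counts, from 0 (fully open) to 255 (shut); "tx", "ty", "tz": the shift along the tool's x, y, z in m; "ax", "ay", "az": the turn, a rotation vector about the tool's x, y, z in degrees. In form: [{"hand": .., "tx": .., "ty": .., "tz": .., "ax": .., "ay": .., "az": ..}, ...]. A call has 1 to 20 rows; each row is the pose to reach, as a shift and turn from the pose commanded when the call began, along the tool's axes at that moment; what a row does not reach only later rows make up. A row lasts 1/10 s, in which the tool goes at most 50 mm and 8.59 degrees, less where a joint would pass 70% of its speed; a pose out of reach is approached as far as the arm can. A call with a gripper value outside its range is refused whole. The fingers move at their own pace and stop on an object; "squeeze" is the grip in N (left out, the last holds). Time passes only in rows, so rows that repeat a pose let the fingers close. It gives the time, the measured TCP pose, the force and the opening at its end, in the units of the state.
- arm.get_state(): the state, without advancing time (a new reading comes with each control period).
- arm.capture(name): name is "scene" or "top" or "wrist"; returns a dict with "pixels" (420x560x3 uint8, red, green, blue), "depth" (420x560 float32, m along the optical axis (not along the pixel's ray), 0 where there is no reading), "fx", "fy", "cx", "cy" (pixels), "R" (3x3) and "t" (3): a world point X has camera coordinates R X + t; the wrist camera has in their place "hand_eye" (4x4, takes a point from camera to tool coordinates, whose origin is the TCP and whose axes are the tool frame's). Camera axes: x right, y down, z forward; pixel columns grow to the right and rows downward; lengths in m; the calibration is good to about 2 mm. A picture is of the moment at which its call begins: read the wrist's pose just before it.
- arm.sign_off(): hands the job in, once; it reports no verdict.
The state is a dict: "time": time; "qpos": joint angles; "qvel": joint speeds; "joint_torque": joint torques, N m; "eef_pos": TCP position; "eef_rot": TCP orientation; "ft_force": force on the tool from outside, world axes, zero at the start; "ft_torque": the same for the moment, N m; "finger_gap": finger opening in m.
Only numpy, scipy, OpenCV 4.12 (cv2) and the standard library are available. Lean on these libraries where they do the work, as an engineer would, in place of code of your own. Each camera call takes 0.05 s, during which the arm holds its last target.

## Working session

There is one attempt and no reset: what is moved stays moved. The work goes in short steps, Python scripts to look and compute and a tool call to move; the robot and the scene stay as the last step left them, time stands still between calls to the robot, and variables do not carry over. Pictures are saved under pics/ and viewed, and the job is handed in when it is done.

Besides the shell and the picture viewer there is one more tool, called after "Request:" by a JSON object that holds its "api" and its "payload". arm_command: Moves the arm, as the interface text tells. Its arguments: {"type":"object","properties":{"series":{"type":"array"},"squeeze":{"type":"number"}},"required":["series"]}

```bash
ls; mkdir -p pics; cat > h.py <<'E'
import numpy as np,cv2,pickle
from plant import arm
def cap(n,tag):
    st=arm.get_state(); c=arm.capture(n); c['st']=st
    pickle.dump(c,open(f'{tag}.pkl','wb')); cv2.imwrite(f'pics/{tag}.png',c['pixels'][:,:,::-1]); return c
def load(tag): return pickle.load(open(f'{tag}.pkl','rb'))
def ray(c,u,v):
    d=np.array([(u-c['cx'])/c['fx'],(v-c['cy'])/c['fy'],1.])
    return -c['R'].T@c['t'], c['R'].T@d
def plane(c,u,v,z):
    o,d=ray(c,u,v); return o+d*(z-o[2])/d[2]
def dep(c,u,v):
    o,d=ray(c,u,v); return o+d*c['depth'][int(v),int(u)]
E
python3 - <<'E'
from h import *
for n in ['scene','top','wrist']: c=cap(n,n+'0')
s=arm.get_state(); print(s)
E
```

```text
pics
{'time': 0.15, 'qpos': array([ 1.06070385e+00,  1.81414349e-01,  1.60779249e+00, -1.47526671e-05,
        1.35380172e+00, -2.06287825e-01]), 'qvel': array([-0.00091726, -0.00107384, -0.00529232,  0.00049604, -0.00242177,
        0.00088866]), 'joint_torque': array([ 1.86148056e-03, -4.45271480e+01, -3.51686275e+01, -1.34224870e-04,
        5.86632203e-03, -2.20137849e-05]), 'eef_pos': array([0.17177676, 0.54828574, 0.23055953]), 'eef_rot': array([-0.69849383,  0.69943506, -0.10716816,  0.1068267 ]), 'ft_force': array([ 0.05231028,  0.51889336, -0.1304873 ]), 'ft_torque': array([ 0.02924538, -0.01594712,  0.01159887]), 'finger_gap': 0.0855415533135745}
```

View pics/scene0.png

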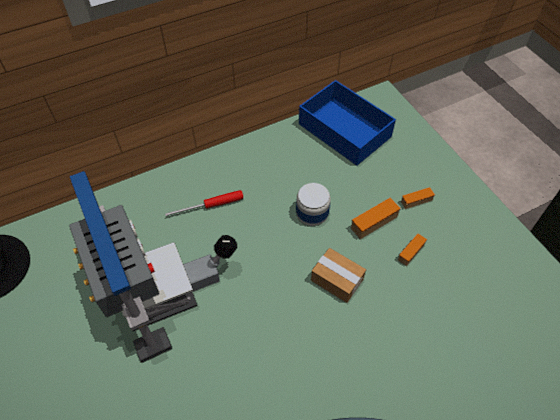

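View pics/top0.png

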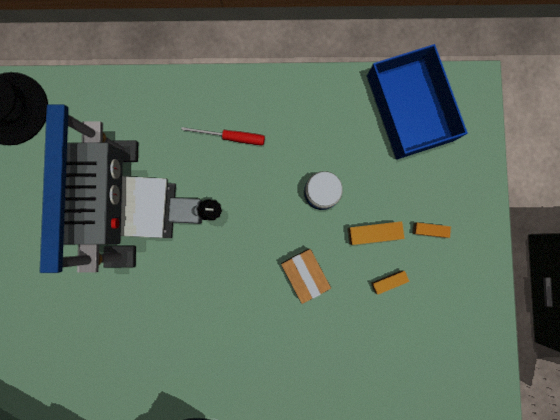

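View pics/wrist0.png

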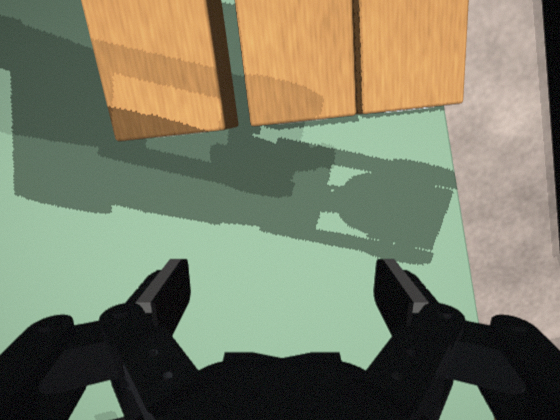

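The scene shows the large orange block at scene (375,217) / top (377,233). The smaller look-alikes are at top (432,230) and (390,282). The jack is on the left with its knob at top (209,210). The wrist view shows several wooden slabs that need identifying.

```bash
cat > m.py <<'E'
from h import *
c=load('top0'); s=load('scene0')
print(c['R'],c['t'],-c['R'].T@c['t'],c['fx'],c['cx']); print(-s['R'].T@s['t'])
for n,(u,v) in dict(big=(377,233),s1=(432,230),s2=(390,282),tin=(323,190),carton=(305,276),knob=(209,210),plat=(147,208),gear=(184,211),unit=(95,190),bar=(54,190),drv=(243,136),tray=(415,100),post=(92,258),tab=(300,300)).items(): print(n,dep(c,u,v).round(4))
p=np.array([.172,.549,.05,]);q=c['R']@p+c['t'];print('tcp px',q[:2]/q[2]*c['fx']+[c['cx'],c['cy']])
hsv=cv2.cvtColor(c['pixels'],cv2.COLOR_RGB2HSV)
m=cv2.inRange(hsv,(8,150,100),(22,255,255))
for k in cv2.findContours(m,cv2.RETR_EXTERNAL,cv2.CHAIN_APPROX_NONE)[0]:
    if cv2.contourArea(k)<60: continue
    r=cv2.minAreaRect(k); b=cv2.boxPoints(r)
    z=np.median([dep(c,*r[0])[2]])
    P=np.array([plane(c,*x,z)[:2] for x in b]); e=P[1:]-P[:-1]
    print(r,'z',z.round(3),'ctr',P.mean(0).round(4),'edges',np.linalg.norm(e,axis=1).round(4),np.degrees(np.arctan2(e[:,1],e[:,0])).round(1))
w=load('wrist0');print(w['hand_eye'],w['fx']); print(np.unique(w['depth'][0:130:30,80:460:60].round(2)))
E
python3 m.py
```

```text
[[-0.01366368 -0.99988341  0.00681738]
 [-0.99659788  0.01306395 -0.08137564]
 [ 0.08127709 -0.00790607 -0.99666019]] [-0.19710124  0.59126453  0.91149228] [ 0.51247641 -0.19759619  0.95790631] 402.4238021829241 281.8216459003575
[-0.01963694  0.12588246  1.10472874]
big [ 0.5267 -0.4209  0.041 ]
s1 [ 0.5322 -0.5533  0.0238]
s2 [ 0.4144 -0.4509  0.0254]
tin [ 0.6223 -0.2958  0.0781]
carton [ 0.433  -0.2544  0.0509]
knob [ 0.5787 -0.0511  0.113 ]
plat [0.5869 0.0881 0.0854]
gear [0.5826 0.0178 0.0432]
unit [0.61   0.14   0.2198]
bar [0.6004 0.1711 0.2987]
drv [ 0.7588 -0.116   0.028 ]
tray [ 0.8483 -0.5321  0.0074]
post [0.4838 0.1656 0.1695]
tab [ 0.38   -0.2425  0.0478]
tcp px [-63.67616511 403.10384853]
((390.51409912109375, 282.3123779296875), (11.569336891174316, 34.11902618408203), 67.7509765625) z 0.025 ctr [ 0.4137 -0.4521] edges [0.0789 0.0261 0.0788] [ -69.  -159.5  111. ]
((296.1387939453125, 280.8558654785156), (43.82756805419922, 10.92525577545166), 62.35402297973633) z 0.05 ctr [ 0.4226 -0.2344] edges [0.0244 0.0969 0.0243] [ -63.3 -153.1  116.4]
((315.0000305175781, 270
[... 164 characters left out ...]
2.6889953613281, 229.7987823486328), (34.01291275024414, 11.374448776245117), 6.340191841125488) z 0.027 ctr [ 0.5326 -0.5537] edges [0.0264 0.0788 0.0264] [ -8.7 -97.1 170.9]
((376.6448059082031, 232.694580078125), (17.478130340576172, 52.01323318481445), 83.0887680053711) z 0.04 ctr [ 0.5275 -0.4203] edges [0.1193 0.0397 0.1188] [ -83.9 -175.2   96.1]
[[ 1.20402319e-03  9.60157505e-01  2.79456821e-01 -7.06229591e-02]
 [ 3.06555918e-04 -2.79457365e-01  9.60158053e-01 -1.43142957e-01]
 [ 9.99999228e-01 -1.07038342e-03 -6.30815115e-04  2.04528972e-04]
 [ 0.00000000e+00  0.00000000e+00  0.00000000e+00  1.00000000e+00]] 312.21980494762727
[0.25 0.26 0.27 0.28 0.29 0.3  0.32 0.33 0.34 0.35 0.36]
```

```bash
cat > m2.py <<'E'
from h import *
def cloud(c):
    v,u=np.mgrid[0:420,0:560]; d=c['depth']
    X=np.stack([(u-c['cx'])/c['fx']*d,(v-c['cy'])/c['fy']*d,d],-1)-c['t']
    P=X@c['R']; P[d==0]=np.nan; return P
c=load('top0'); s=load('scene0')
for n,k in (('top',c),('scene',s)):
    P=cloud(k).reshape(-1,3); px=k['pixels'].reshape(-1,3).astype(int)
    tb=P[(abs(P[:,0]-.35)<.1)&(abs(P[:,1]+.0)<.1)]; print(n,'table z',np.nanmedian(tb[:,2]).round(4))
    box=(abs(P[:,0]-.59)<.15)&(P[:,1]>-.1)&(P[:,1]<.3)
    Q=P[box]; h,e=np.histogram(Q[:,2],np.arange(-.01,.32,.005)); print([(round(a,3),b) for a,b in zip(e,h) if b>40])
    for nm,z,y0,y1 in (('plat',.085,-.02,.15),('unittop',.220,.05,.3),('bar',.298,.05,.3)):
        q=Q[(abs(Q[:,2]-z)<.006)&(Q[:,1]>y0)&(Q[:,1]<y1)]
        if len(q)>30:
            r=cv2.minAreaRect((q[:,:2]*1000).astype(np.float32)); print(nm,len(q),'z',np.median(q[:,2]).round(4),r, cv2.boxPoints(r).round(0).tolist())
    # knob
    kb=(np.hypot(P[:,0]-.585,P[:,1]+.05)<.06)&(P[:,2]>.06); q=P[kb]; print('knob',len(q),q.mean(0).round(4),q.min(0).round(3),q.max(0).round(3))
k=load('top0')['pixels'][120:300,20:270][:,:,::-1]; cv2.imwrite('pics/ctop.png',cv2.resize(k,None,fx=3.2,fy=3.2,interpolation=cv2.INTER_CUBIC))
k=load('scene0')['pixels'][170:360,60:300][:,:,::-1]; cv2.imwrite('pics/cscene.png',cv2.resize(k,None,fx=3,fy=3,interpolation=cv2.INTER_CUBIC))
k=load('top0')['pixels'][160:320,270:490][:,:,::-1]; cv2.imwrite('pics/cblock.png',cv2.resize(k,None,fx=3,fy=3,interpolation=cv2.INTER_CUBIC))
E
python3 m2.py
```

```text
top table z -0.0
[(np.float64(-0.005), np.int64(5050)), (np.float64(0.0), np.int64(5404)), (np.float64(0.005), np.int64(107)), (np.float64(0.01), np.int64(364)), (np.float64(0.015), np.int64(601)), (np.float64(0.02), np.int64(69)), (np.float64(0.04), np.int64(499)), (np.float64(0.045), np.int64(194)), (np.float64(0.08), np.int64(1305)), (np.float64(0.085), np.int64(1290)), (np.float64(0.095), np.int64(53)), (np.float64(0.1), np.int64(94)), (np.float64(0.105), np.int64(119)), (np.float64(0.11), np.int64(119)), (np.float64(0.115), np.int64(71)), (np.float64(0.145), np.int64(84)), (np.float64(0.15), np.int64(93)), (np.float64(0.155), np.int64(91)), (np.float64(0.16), np.int64(108)), (np.float64(0.165), np.int64(456)), (np.float64(0.17), np.int64(299)), (np.float64(0.175), np.int64(121)), (np.float64(0.18), np.int64(112)), (np.float64(0.185), np.int64(150)), (np.float64(0.19), np.int64(160)), (np.float64(0.195), np.int64(163)), (np.float64(0.2), np.int64(178)), (np.float64(0.205), np.int64(156)), (np.float64(0.21), np.int64(243)), (np.float64(0.215), np.int64(3989)), (np.float64(0.22), n
[... 2284 characters left out ...]
.float64(0.295), np.int64(1977)), (np.float64(0.3), np.int64(66))]
plat 1749 z 0.0837 ((588.5711059570312, 98.65076446533203), (93.50414276123047, 133.4047088623047), 85.43827056884766) [[518.0, 57.0], [651.0, 47.0], [659.0, 140.0], [526.0, 151.0]]
unittop 3112 z 0.2166 ((584.9566040039062, 176.400634765625), (109.72819519042969, 230.19949340820312), 89.52794647216797) [[469.0, 122.0], [700.0, 121.0], [701.0, 230.0], [470.0, 232.0]]
bar 2167 z 0.2973 ((601.887939453125, 176.2931671142578), (30.294958114624023, 276.0191650390625), 89.48394012451172) [[464.0, 162.0], [740.0, 160.0], [740.0, 190.0], [464.0, 193.0]]
knob 431 [ 0.5729 -0.0441  0.102 ] [ 0.556 -0.073  0.061] [ 0.599 -0.018  0.121]
```

View pics/ctop.png

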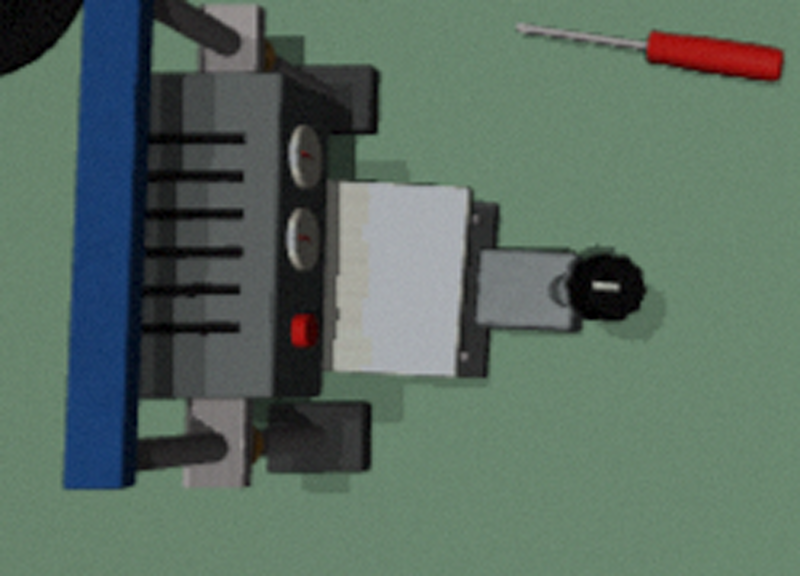

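View pics/cscene.png

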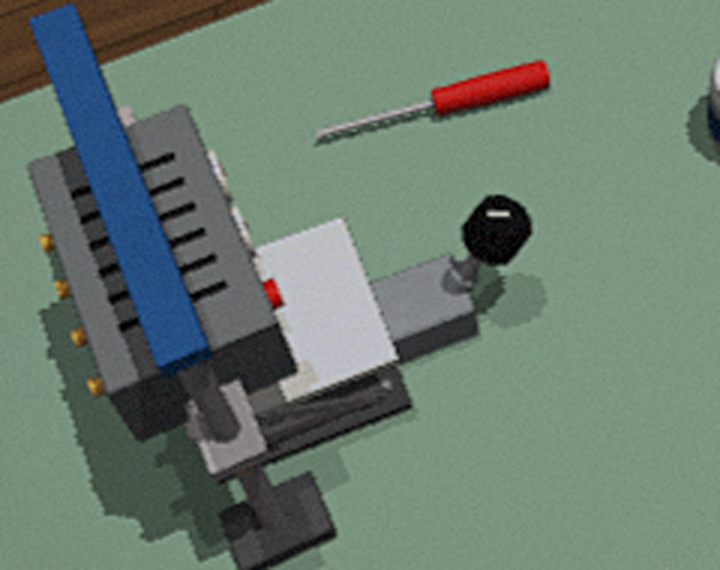

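View pics/cblock.png

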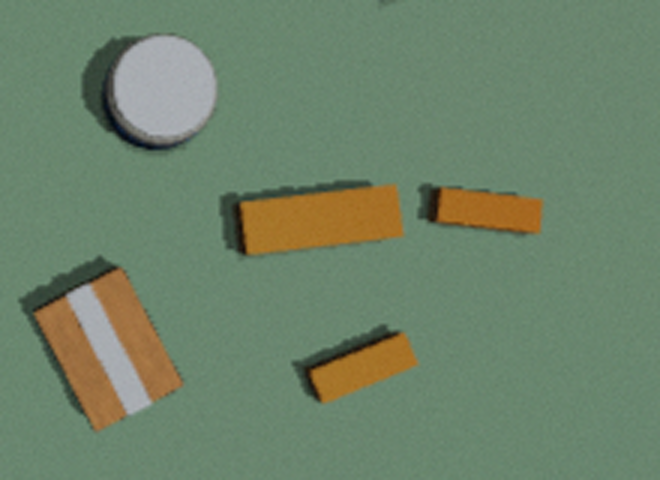

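The crops confirm the choice. The block at crop (320,220) is the largest, 119 x 40 mm with its top at 40 mm; the two small ones are 79 x 26 mm. The platform is clear and has a light shadow band. Next I'll compute the grasp pose.

```bash
cat > g.py <<'E'
from h import *
from scipy.spatial.transform import Rotation as Ro
def cur():
    s=arm.get_state(); q=s['eef_rot']; return s,s['eef_pos'],Ro.from_quat([q[1],q[2],q[3],q[0]]).as_matrix()
def mk(a,z):
    a=np.array(a,float);a/=np.linalg.norm(a); z=np.array(z,float); z-=a*(a@z); z/=np.linalg.norm(z)
    return np.stack([np.cross(a,z),a,z],1)
def go(p,R,msg=''):
    s,p0,R0=cur(); t=R0.T@(np.array(p)-p0); r=Ro.from_matrix(R0.T@R).as_rotvec(degrees=True)
    print(msg,'t',t.round(4),'a',r.round(2),'|t|',np.linalg.norm(t).round(3),'|a|',np.linalg.norm(r).round(1))
def tilt(yaw_deg,th_deg,sgn=1):
    y=np.radians(yaw_deg);t=np.radians(th_deg);b=np.array([np.cos(y),np.sin(y),0])
    return mk(b*np.sin(t)-np.array([0,0,1])*np.cos(t), sgn*np.array([np.sin(y),-np.cos(y),0])),b
E
python3 - <<'E'
from g import *
s,p,R=cur();print(R.round(3))
for sg in(1,-1):
    Rg,b=tilt(95.5,20,sg)
    gp=np.array([.5275,-.4203,.027])-b*.042
    tcp=gp+Rg[:,1]*.019; print('tcp',tcp)
    go([.40,.05,.33],Rg,'via'); go(tcp+[0,0,.12],Rg,'above')
E
```

```text
[[ 0.954 -0.001  0.299]
 [-0.299 -0.001  0.954]
 [-0.    -1.    -0.001]]
tcp [ 0.53090268 -0.45563817  0.00914584]
via t [ 0.3668 -0.099  -0.4073] a [11.78 66.37 17.68] |t| 0.557 |a| 69.7
above t [ 0.643   0.1024 -0.8504] a [11.78 66.37 17.68] |t| 1.071 |a| 69.7
tcp [ 0.53090268 -0.45563817  0.00914584]
via t [ 0.3668 -0.099  -0.4073] a [  19.71 -111.59  -13.13] |t| 0.557 |a| 114.1
above t [ 0.643   0.1024 -0.8504] a [  19.71 -111.59  -13.13] |t| 1.071 |a| 114.1
```

Request:
{"api": "arm_command", "payload": {"series": [{"hand": 0, "tx": 0.035, "ty": -0.01, "tz": -0.04, "ax": 1.2, "ay": 6.6, "az": 1.8}, {"tx": 0.07, "ty": -0.03, "tz": -0.08, "ax": 2.4, "ay": 13.2, "az": 3.6}, {"tx": 0.11, "ty": -0.05, "tz": -0.12, "ax": 3.6, "ay": 19.8, "az": 5.4}, {"tx": 0.147, "ty": -0.07, "tz": -0.163, "ax": 4.8, "ay": 26.4, "az": 7.2}, {"tx": 0.18, "ty": -0.08, "tz": -0.2, "ax": 6, "ay": 33, "az": 9}, {"tx": 0.22, "ty": -0.09, "tz": -0.24, "ax": 7.2, "ay": 40, "az": 10.8}, {"tx": 0.257, "ty": -0.1, "tz": -0.285, "ax": 8.4, "ay": 47, "az": 12.6}, {"tx": 0.29, "ty": -0.1, "tz": -0.325, "ax": 9.6, "ay": 54, "az": 14.4}, {"tx": 0.33, "ty": -0.1, "tz": -0.365, "ax": 10.8, "ay": 60, "az": 16.2}, {"tx": 0.36, "ty": -0.1, "tz": -0.41, "ax": 11.8, "ay": 66.4, "az": 17.7}, {"tx": 0.39, "ty": -0.08, "tz": -0.45, "ax": 11.8, "ay": 66.4, "az": 17.7}, {"tx": 0.42, "ty": -0.06, "tz": -0.49, "ax": 11.8, "ay": 66.4, "az": 17.7}, {"tx": 0.45, "ty": -0.04, "tz": -0.53, "ax": 11.8, "ay": 66.4, "az": 17.7}, {"tx": 0.48, "ty": -0.02, "tz": -0.57, "ax": 11.8, "ay": 66.4, "az": 17.7}, {"tx": 0.51, "ty": 0, "tz": -0.61, "ax": 11.8, "ay": 66.4, "az": 17.7}, {"tx": 0.643, "ty": 0.1, "tz": -0.85, "ax": 11.8, "ay": 66.4, "az": 17.7}, {"tx": 0.643, "ty": 0.1, "tz": -0.85, "ax": 11.8, "ay": 66.4, "az": 17.7}, {"tx": 0.643, "ty": 0.1, "tz": -0.85, "ax": 11.8, "ay": 66.4, "az": 17.7}, {"tx": 0.643, "ty": 0.1, "tz": -0.85, "ax": 11.8, "ay": 66.4, "az": 17.7}, {"tx": 0.643, "ty": 0.1, "tz": -0.85, "ax": 11.8, "ay": 66.4, "az": 17.7}]}}

```text
invalid input at $.series[1]: expected keys hand, tx, ty, tz, ax, ay, az
```

Request:
{"api": "arm_command", "payload": {"series": [{"hand": 0, "tx": 0.037, "ty": -0.01, "tz": -0.04, "ax": 1.2, "ay": 6.6, "az": 1.8}, {"hand": 0, "tx": 0.073, "ty": -0.03, "tz": -0.08, "ax": 2.4, "ay": 13.2, "az": 3.6}, {"hand": 0, "tx": 0.147, "ty": -0.07, "tz": -0.163, "ax": 4.8, "ay": 26.4, "az": 7.2}, {"hand": 0, "tx": 0.147, "ty": -0.07, "tz": -0.163, "ax": 4.8, "ay": 26.4, "az": 7.2}, {"hand": 0, "tx": 0.257, "ty": -0.1, "tz": -0.285, "ax": 8.4, "ay": 47, "az": 12.6}, {"hand": 0, "tx": 0.257, "ty": -0.1, "tz": -0.285, "ax": 8.4, "ay": 47, "az": 12.6}, {"hand": 0, "tx": 0.257, "ty": -0.1, "tz": -0.285, "ax": 8.4, "ay": 47, "az": 12.6}, {"hand": 0, "tx": 0.36, "ty": -0.1, "tz": -0.41, "ax": 11.8, "ay": 66.4, "az": 17.7}, {"hand": 0, "tx": 0.36, "ty": -0.1, "tz": -0.41, "ax": 11.8, "ay": 66.4, "az": 17.7}, {"hand": 0, "tx": 0.36, "ty": -0.1, "tz": -0.41, "ax": 11.8, "ay": 66.4, "az": 17.7}, {"hand": 0, "tx": 0.51, "ty": 0.0, "tz": -0.61, "ax": 11.8, "ay": 66.4, "az": 17.7}, {"hand": 0, "tx": 0.51, "ty": 0.0, "tz": -0.61, "ax": 11.8, "ay": 66.4, "az": 17.7}, {"hand": 0, "tx": 0.51, "ty": 0.0, "tz": -0.61, "ax": 11.8, "ay": 66.4, "az": 17.7}, {"hand": 0, "tx": 0.51, "ty": 0.0, "tz": -0.61, "ax": 11.8, "ay": 66.4, "az": 17.7}, {"hand": 0, "tx": 0.51, "ty": 0.0, "tz": -0.61, "ax": 11.8, "ay": 66.4, "az": 17.7}]}}

```text
time: 1.65
eef_pos: [0.4523, -0.1221, 0.2525]
eef_rot: [0.598, -0.432, 0.56, -0.377]
ft_force: [-0.5, 1.3, 1.0]
finger_gap: 0.0856
```

```bash
python3 - <<'E'
from g import *
s,p,R=cur();print(s['time'],p,R.round(3),s['qpos'].round(2))
c=cap('wrist','w1')
Rg,b=tilt(95.5,20)
tcp=np.array([.5275,-.4203,.027])-b*.042+Rg[:,1]*.019
go(tcp+[0,0,.1],Rg,'above')
E
```

```text
1.65 [ 0.45232493 -0.12213506  0.25253657] [[ 0.089 -0.032  0.996]
 [-0.935  0.342  0.095]
 [-0.344 -0.939  0.001]] [-0.69  0.05  1.75  0.25  1.6  -0.81]
above t [0.3611 0.0164 0.048 ] a [ 0.03 -0.34 -0.06] |t| 0.365 |a| 0.4
```

View pics/w1.png

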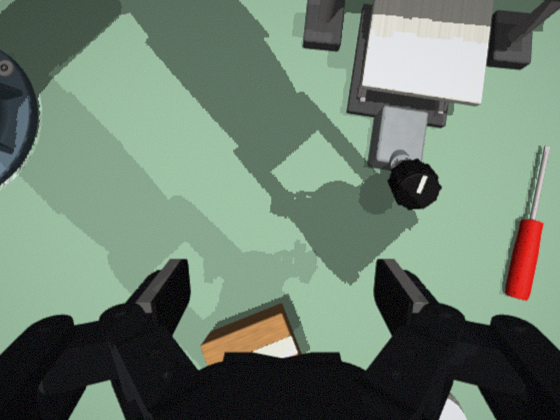

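The wrist view shows the knob at (414,184), the platform at (420,50) and the carton at (255,335); the path ahead is clear.

Request:
{"api": "arm_command", "payload": {"series": [{"hand": 0, "tx": 0.18, "ty": -0.01, "tz": 0.024, "ax": 0, "ay": 0, "az": 0}, {"hand": 0, "tx": 0.18, "ty": -0.01, "tz": 0.024, "ax": 0, "ay": 0, "az": 0}, {"hand": 0, "tx": 0.18, "ty": -0.01, "tz": 0.024, "ax": 0, "ay": 0, "az": 0}, {"hand": 0, "tx": 0.361, "ty": 0.016, "tz": 0.048, "ax": 0, "ay": -0.3, "az": 0}, {"hand": 0, "tx": 0.361, "ty": 0.016, "tz": 0.048, "ax": 0, "ay": -0.3, "az": 0}, {"hand": 0, "tx": 0.361, "ty": 0.016, "tz": 0.048, "ax": 0, "ay": -0.3, "az": 0}, {"hand": 0, "tx": 0.361, "ty": 0.016, "tz": 0.048, "ax": 0, "ay": -0.3, "az": 0}, {"hand": 0, "tx": 0.361, "ty": 0.016, "tz": 0.048, "ax": 0, "ay": -0.3, "az": 0}, {"hand": 0, "tx": 0.361, "ty": 0.016, "tz": 0.048, "ax": 0, "ay": -0.3, "az": 0}]}}

```text
time: 2.6
eef_pos: [0.5305, -0.4486, 0.1108]
eef_rot: [0.599, -0.432, 0.56, -0.375]
ft_force: [-0.5, -0.0, 0.1]
finger_gap: 0.0854
```

```bash
python3 - <<'E'
from g import *
s,p,R=cur();print(s['time'],p,R.round(3),s['qpos'].round(2))
c=cap('wrist','w2')
H=c['hand_eye']
hsv=cv2.cvtColor(c['pixels'],cv2.COLOR_RGB2HSV)
m=cv2.inRange(hsv,(8,150,100),(22,255,255))
def W(u,v,z):
    d=np.array([(u-c['cx'])/c['fx'],(v-c['cy'])/c['fy'],1]); d=R@H[:3,:3]@d; o=p+R@H[:3,3]; return o+d*(z-o[2])/d[2]
for k in cv2.findContours(m,cv2.RETR_EXTERNAL,cv2.CHAIN_APPROX_NONE)[0]:
    if cv2.contourArea(k)<400: continue
    r=cv2.minAreaRect(k); P=np.array([W(*x,.04)[:2] for x in cv2.boxPoints(r)]);e=P[1:]-P[:-1]
    print(r,P.round(3).tolist(),'ctr',P.mean(0).round(4),np.linalg.norm(e,axis=1).round(3),np.degrees(np.arctan2(e[:,1],e[:,0])).round(1))
Rg,b=tilt(95.5,20)
tcp=np.array([.5275,-.4203,.027])-b*.042+Rg[:,1]*.019
go(tcp,Rg,'down')
E
```

```text
2.6 [ 0.53046362 -0.44861536  0.11079711] [[ 0.092 -0.034  0.995]
 [-0.933  0.345  0.098]
 [-0.347 -0.938  0.   ]] [-0.95  0.75  1.1   0.17  1.6  -1.07]
((279.4230651855469, 347.3846130371094), (35.104793548583984, 19.807729721069336), 11.309932708740234) [[0.523, -0.521], [0.524, -0.508], [0.549, -0.51], [0.547, -0.524]] ctr [ 0.5357 -0.5156] [0.014 0.025 0.014] [ 84.2  -5.5 -96.3]
((130.5564422607422, 240.84283447265625), (102.62047576904297, 35.4756965637207), 76.63978576660156) [[0.394, -0.419], [0.419, -0.411], [0.445, -0.481], [0.421, -0.49]] ctr [ 0.4198 -0.4503] [0.026 0.075 0.025] [  19.1  -69.4 -161.2]
((280.0, 214.0), (162.0, 54.0), 90.0) [[0.501, -0.362], [0.541, -0.358], [0.552, -0.477], [0.513, -0.481]] ctr [ 0.5268 -0.4194] [0.041 0.119 0.039] [   5.5  -84.8 -174.5]
down t [ 0.0434  0.0942 -0.0011] a [ 0.    0.2  -0.24] |t| 0.104 |a| 0.3
```

View pics/w2.png

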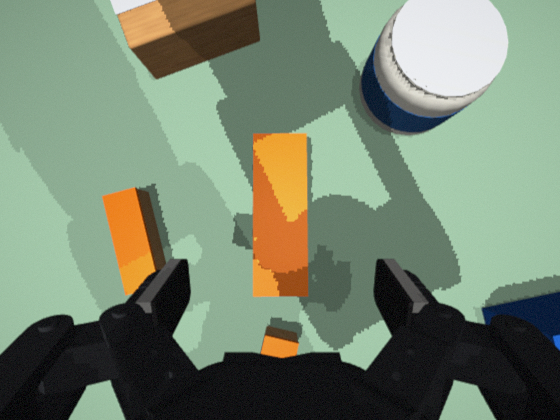

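Request:
{"api": "arm_command", "payload": {"series": [{"hand": 0, "tx": 0, "ty": 0, "tz": 0, "ax": 0, "ay": 0, "az": 0}]}}

```text
time: 2.75
eef_pos: [0.5319, -0.4466, 0.1149]
eef_rot: [0.6, -0.433, 0.558, -0.376]
ft_force: [0.0, -0.3, 0.5]
finger_gap: 0.0856
```

```bash
python3 - <<'E'
from g import *
Rg,b=tilt(95.5,20)
tcp=np.array([.5270,-.4200,.027])-b*.042+Rg[:,1]*.019
print(tcp);go(tcp,Rg,'down')
E
```

```text
[ 0.53040268 -0.45533817  0.00914584]
down t [ 0.0443  0.0964 -0.0027] a [-0.05  0.32 -0.11] |t| 0.106 |a| 0.3
```

Request:
{"api": "arm_command", "payload": {"series": [{"hand": 0, "tx": 0.025, "ty": 0.055, "tz": -0.002, "ax": 0, "ay": 0, "az": 0}, {"hand": 0, "tx": 0.025, "ty": 0.055, "tz": -0.002, "ax": 0, "ay": 0, "az": 0}, {"hand": 0, "tx": 0.025, "ty": 0.055, "tz": -0.002, "ax": 0, "ay": 0, "az": 0}, {"hand": 0, "tx": 0.025, "ty": 0.055, "tz": -0.002, "ax": 0, "ay": 0, "az": 0}]}}

```text
time: 3.15
eef_pos: [0.531, -0.452, 0.0559]
eef_rot: [0.6, -0.433, 0.557, -0.376]
ft_force: [0.1, -0.5, 0.8]
finger_gap: 0.0852
```

```bash
python3 - <<'E'
from g import *
Rg,b=tilt(95.5,20)
tcp=np.array([.5270,-.4200,.027])-b*.042+Rg[:,1]*.019
print(arm.get_state()['qvel'].round(3));go(tcp,Rg,'down')
arm.capture('top');print(arm.get_state()['qvel'].round(3));go(tcp,Rg,'down')
E
```

```text
[-0.001 -0.019 -0.024  0.001 -0.003 -0.001]
down t [ 0.0191  0.0428 -0.0011] a [-0.08  0.33 -0.04] |t| 0.047 |a| 0.3
[-0.002 -0.008 -0.013 -0.001 -0.006 -0.001]
down t [ 0.0186  0.0438 -0.0014] a [-0.13  0.34  0.04] |t| 0.048 |a| 0.4
```

Request:
{"api": "arm_command", "payload": {"series": [{"hand": 0, "tx": 0.01, "ty": 0.022, "tz": -0.001, "ax": 0, "ay": 0.3, "az": 0}, {"hand": 0, "tx": 0.0185, "ty": 0.043, "tz": -0.001, "ax": 0, "ay": 0.3, "az": 0}, {"hand": 0, "tx": 0.0185, "ty": 0.043, "tz": -0.001, "ax": 0, "ay": 0.3, "az": 0}, {"hand": 0, "tx": 0.0185, "ty": 0.043, "tz": -0.001, "ax": 0, "ay": 0.3, "az": 0}, {"hand": 0, "tx": 0.0185, "ty": 0.043, "tz": -0.001, "ax": 0, "ay": 0.3, "az": 0}]}}

```text
time: 3.7
eef_pos: [0.5308, -0.4561, 0.0099]
eef_rot: [0.598, -0.433, 0.558, -0.378]
ft_force: [-0.4, 0.0, 0.4]
finger_gap: 0.0851
```

```bash
python3 - <<'E'
from g import *
s,p,R=cur();print(p,s['ft_force'],s['qvel'].round(3))
cap('wrist','w3')
E
```

```text
[ 0.53075852 -0.45608134  0.00991957] [-0.44699737  0.04667499  0.44926748] [-0.    -0.002 -0.001 -0.001 -0.003 -0.002]
```

View pics/w3.png

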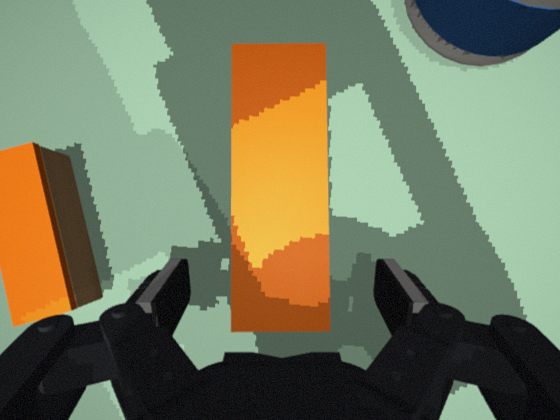

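The block (232–328 px wide, 43–331 px high) sits centred between the pads. Closing now.

Request:
{"api": "arm_command", "payload": {"series": [{"hand": 255, "tx": 0, "ty": 0, "tz": 0, "ax": 0, "ay": 0, "az": 0}, {"hand": 255, "tx": 0, "ty": 0, "tz": 0, "ax": 0, "ay": 0, "az": 0}, {"hand": 255, "tx": 0, "ty": 0, "tz": 0, "ax": 0, "ay": 0, "az": 0}, {"hand": 255, "tx": 0, "ty": 0, "tz": 0, "ax": 0, "ay": 0, "az": 0}, {"hand": 255, "tx": 0, "ty": 0, "tz": 0, "ax": 0, "ay": 0, "az": 0}, {"hand": 255, "tx": 0, "ty": 0, "tz": 0, "ax": 0, "ay": 0, "az": 0}, {"hand": 255, "tx": 0, "ty": 0, "tz": 0, "ax": 0, "ay": 0, "az": 0}, {"hand": 255, "tx": 0, "ty": 0, "tz": 0, "ax": 0, "ay": 0, "az": 0}], "squeeze": 60}}

```text
time: 4.55
eef_pos: [0.53, -0.4554, 0.008]
eef_rot: [0.598, -0.432, 0.559, -0.378]
ft_force: [1.9, -2.9, 5.1]
finger_gap: 0.0393
```

```bash
python3 - <<'E'
from g import *
s,p,R=cur();print(p,s['ft_force'],s['finger_gap'])
go(p+[0,0,.16],R,'up')
E
```

```text
[ 0.53002147 -0.45544669  0.00796638] [ 1.8788236  -2.87072815  5.07829795] 0.03931814592816855
up t [-0.0548 -0.1503  0.0002] a [0. 0. 0.] |t| 0.16 |a| 0.0
```

Request:
{"api": "arm_command", "payload": {"series": [{"hand": 255, "tx": -0.01, "ty": -0.028, "tz": 0, "ax": 0, "ay": 0, "az": 0}, {"hand": 255, "tx": -0.025, "ty": -0.068, "tz": 0, "ax": 0, "ay": 0, "az": 0}, {"hand": 255, "tx": -0.055, "ty": -0.15, "tz": 0, "ax": 0, "ay": 0, "az": 0}, {"hand": 255, "tx": -0.055, "ty": -0.15, "tz": 0, "ax": 0, "ay": 0, "az": 0}, {"hand": 255, "tx": -0.055, "ty": -0.15, "tz": 0, "ax": 0, "ay": 0, "az": 0}, {"hand": 255, "tx": -0.055, "ty": -0.15, "tz": 0, "ax": 0, "ay": 0, "az": 0}, {"hand": 255, "tx": -0.055, "ty": -0.15, "tz": 0, "ax": 0, "ay": 0, "az": 0}, {"hand": 255, "tx": -0.055, "ty": -0.15, "tz": 0, "ax": 0, "ay": 0, "az": 0}]}}

```text
time: 5.35
eef_pos: [0.5287, -0.4536, 0.1641]
eef_rot: [0.598, -0.432, 0.561, -0.375]
ft_force: [-0.3, 0.9, -1.3]
finger_gap: 0.0395
```

```bash
cat > blk.py <<'E'
from g import *
import sys
# block corners from wrist image in tool frame, using depth
def blk(tag):
    s,p,R=cur(); c=cap('wrist',tag); H=c['hand_eye']
    hsv=cv2.cvtColor(c['pixels'],cv2.COLOR_RGB2HSV); m=cv2.inRange(hsv,(8,150,60),(24,255,255))
    ks=cv2.findContours(m,cv2.RETR_EXTERNAL,cv2.CHAIN_APPROX_NONE)[0]; k=max(ks,key=cv2.contourArea)
    mm=np.zeros_like(m); cv2.drawContours(mm,[k],-1,255,-1); mm=cv2.erode(mm,np.ones((7,7)))
    v,u=np.nonzero(mm); d=c['depth'][v,u]; ok=d>0; u,v,d=u[ok],v[ok],d[ok]
    X=np.stack([(u-c['cx'])/c['fx']*d,(v-c['cy'])/c['fy']*d,d],1)
    T=X@H[:3,:3].T+H[:3,3]; Wd=T@R.T+p
    ce=np.median(Wd,0); 
    for _ in range(3):
        A=np.c_[Wd[:,:2]-ce[:2],np.ones(len(Wd))]; q=np.linalg.lstsq(A,Wd[:,2],rcond=None)[0]; res=abs(A@q-Wd[:,2]); Wd=Wd[res<max(.002,2*np.median(res))]
    n=np.array([-q[0],-q[1],1]); n/=np.linalg.norm(n)
    r=cv2.minAreaRect(k); o=p+R@H[:3,3]; C=[]
    for uu,vv in cv2.boxPoints(r):
        dd=R@H[:3,:3]@np.array([(uu-c['cx'])/c['fx'],(vv-c['cy'])/c['fy'],1]); P0=np.array([ce[0],ce[1],q[2]]); C.append(o+dd*((P0-o)@n)/(dd@n))
    C=np.array(C); print('rect',r,'\nnormal',n.round(3),'top centre',C.mean(0).round(4),'edges',np.linalg.norm(np.diff(C,axis=0),axis=1).round(4)); print(C.round(4).tolist())
    e=np.diff(C,axis=0); L=e[np.argmax(np.linalg.norm(e,axis=1))]; print('yaw',np.degrees(np.arctan2(L[1],L[0])).round(1)%180,'slope',(L[2]/np.linalg.norm(L)).round(3))
    print('tcp',p.round(4),'in tool',(R.T@(C.mean(0)-p)).round(4),s['finger_gap'],s['ft_force'].round(2),s['time'])
    return C,n
if __name__=='__main__': blk(sys.argv[1])
E
python3 blk.py w4
```

```text
rect ((281.5, 200.0), (316.0, 101.0), 90.0) 
normal [ 0.003 -0.004  1.   ] top centre [ 0.5261 -0.4225  0.1968] edges [0.0425 0.129  0.0397]
[[0.4989, -0.3603, 0.1971], [0.5412, -0.3563, 0.197], [0.552, -0.4849, 0.1965], [0.5125, -0.4886, 0.1966]]
yaw 94.8 slope -0.004
tcp [ 0.5287 -0.4536  0.1641] in tool [-0.0406 -0.0198  0.0004] 0.03950096690119167 [-0.28  0.88 -1.26] 5.35
```

View pics/w4.png

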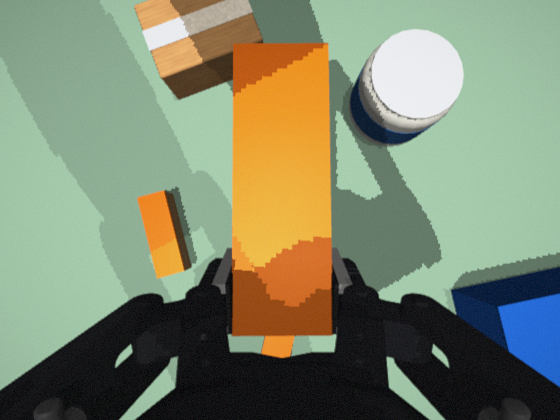

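```bash
python3 - <<'E'
from g import *
Rg,b=tilt(88.2,20)
def T(cx,cy,bot): return np.array([cx,cy,0])-b*.0355+[0,0,bot+.008]
for n,a in dict(stage=(.591,.045,.15),low=(.5925,.062,.094),inn=(.593,.113,.092),down=(.593,.113,.085)).items(): print(T(*a).round(4)); go(T(*a),Rg,n)
E
```

```text
[0.5899 0.0095 0.158 ]
stage t [-0.4249  0.164   0.1049] a [ 2.58  6.79 -0.3 ] |t| 0.467 |a| 7.3
[0.5914 0.0265 0.102 ]
low t [-0.4212  0.2223  0.1081] a [ 2.58  6.79 -0.3 ] |t| 0.488 |a| 7.3
[0.5919 0.0775 0.1   ]
inn t [-0.4681  0.2418  0.1134] a [ 2.58  6.79 -0.3 ] |t| 0.539 |a| 7.3
[0.5919 0.0775 0.093 ]
down t [-0.4656  0.2484  0.1134] a [ 2.58  6.79 -0.3 ] |t| 0.54 |a| 7.3
```

Request:
{"api": "arm_command", "payload": {"series": [{"hand": 255, "tx": -0.02, "ty": 0.006, "tz": 0.005, "ax": 0.3, "ay": 0.7, "az": 0}, {"hand": 255, "tx": -0.06, "ty": 0.02, "tz": 0.015, "ax": 0.6, "ay": 1.6, "az": -0.1}, {"hand": 255, "tx": -0.21, "ty": 0.078, "tz": 0.052, "ax": 1.3, "ay": 3.4, "az": -0.15}, {"hand": 255, "tx": -0.21, "ty": 0.078, "tz": 0.052, "ax": 1.3, "ay": 3.4, "az": -0.15}, {"hand": 255, "tx": -0.21, "ty": 0.078, "tz": 0.052, "ax": 1.3, "ay": 3.4, "az": -0.15}, {"hand": 255, "tx": -0.21, "ty": 0.078, "tz": 0.052, "ax": 1.3, "ay": 3.4, "az": -0.15}, {"hand": 255, "tx": -0.36, "ty": 0.137, "tz": 0.089, "ax": 2.2, "ay": 5.8, "az": -0.3}, {"hand": 255, "tx": -0.36, "ty": 0.137, "tz": 0.089, "ax": 2.2, "ay": 5.8, "az": -0.3}, {"hand": 255, "tx": -0.36, "ty": 0.137, "tz": 0.089, "ax": 2.2, "ay": 5.8, "az": -0.3}, {"hand": 255, "tx": -0.36, "ty": 0.137, "tz": 0.089, "ax": 2.2, "ay": 5.8, "az": -0.3}, {"hand": 255, "tx": -0.4, "ty": 0.154, "tz": 0.098, "ax": 2.6, "ay": 6.8, "az": -0.3}, {"hand": 255, "tx": -0.425, "ty": 0.164, "tz": 0.105, "ax": 2.6, "ay": 6.8, "az": -0.3}, {"hand": 255, "tx": -0.425, "ty": 0.164, "tz": 0.105, "ax": 2.6, "ay": 6.8, "az": -0.3}, {"hand": 255, "tx": -0.425, "ty": 0.164, "tz": 0.105, "ax": 2.6, "ay": 6.8, "az": -0.3}, {"hand": 255, "tx": -0.425, "ty": 0.164, "tz": 0.105, "ax": 2.6, "ay": 6.8, "az": -0.3}, {"hand": 255, "tx": -0.425, "ty": 0.164, "tz": 0.105, "ax": 2.6, "ay": 6.8, "az": -0.3}]}}

```text
time: 7.0
eef_pos: [0.5909, 0.0071, 0.1591]
eef_rot: [0.572, -0.396, 0.584, -0.417]
ft_force: [0.5, -0.1, -1.2]
finger_gap: 0.0392
```

```bash
python3 blk.py w5; python3 - <<'E'
from g import *
print(arm.get_state()['qpos'].round(2))
Rg,b=tilt(88.2,20)
def T(cx,cy,bot): return np.array([cx,cy,0])-b*.0355+[0,0,bot+.008]
for n,a in dict(stage=(.591,.045,.15),low=(.5925,.062,.094),inn=(.593,.113,.092),down=(.593,.113,.085)).items(): print(T(*a).round(4)); go(T(*a),Rg,n)
E
```

```text
rect ((280.51641845703125, 189.3269805908203), (293.8048095703125, 101.06637573242188), 89.29268646240234) 
normal [-0.001  0.006  1.   ] top centre [0.592  0.0427 0.1915] edges [0.0425 0.1205 0.0398]
[[0.5721, 0.1033, 0.191], [0.6145, 0.1024, 0.1911], [0.6106, -0.018, 0.1919], [0.5707, -0.017, 0.1918]]
yaw 88.1 slope 0.006
tcp [0.5909 0.0071 0.1591] in tool [-0.0445 -0.0184 -0.0001] 0.03915585254673054 [ 0.49 -0.08 -1.24] 7.0
[-0.37  0.32  1.63  0.34  1.32 -0.44]
[0.5899 0.0095 0.158 ]
stage t [-0.0017  0.0018 -0.0011] a [-0.19 -0.05  0.21] |t| 0.003 |a| 0.3
[0.5914 0.0265 0.102 ]
low t [ 0.0012  0.0603 -0.0003] a [-0.19 -0.05  0.21] |t| 0.06 |a| 0.3
[0.5919 0.0775 0.1   ]
inn t [-0.0461  0.0794 -0.0015] a [-0.19 -0.05  0.21] |t| 0.092 |a| 0.3
[0.5919 0.0775 0.093 ]
down t [-0.0437  0.086  -0.0015] a [-0.19 -0.05  0.21] |t| 0.096 |a| 0.3
```

View pics/w5.png

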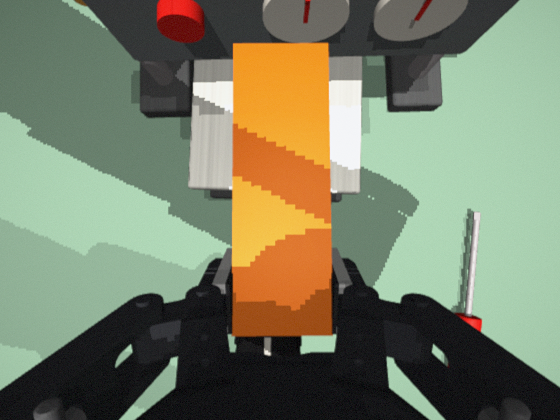

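The block is held level at yaw 88 deg. The platform is seen at (190–360, 60–190), centred under it. Lowering in front of the lip next.

Request:
{"api": "arm_command", "payload": {"series": [{"hand": 255, "tx": 0, "ty": 0.02, "tz": -0.001, "ax": 0, "ay": 0, "az": 0}, {"hand": 255, "tx": 0.001, "ty": 0.04, "tz": -0.001, "ax": 0, "ay": 0, "az": 0}, {"hand": 255, "tx": 0.001, "ty": 0.06, "tz": -0.001, "ax": 0, "ay": 0, "az": 0}, {"hand": 255, "tx": 0.001, "ty": 0.06, "tz": -0.001, "ax": 0, "ay": 0, "az": 0}, {"hand": 255, "tx": 0.001, "ty": 0.06, "tz": -0.001, "ax": 0, "ay": 0, "az": 0}, {"hand": 255, "tx": 0.001, "ty": 0.06, "tz": -0.001, "ax": 0, "ay": 0, "az": 0}]}}

```text
time: 7.65
eef_pos: [0.5915, 0.0271, 0.1037]
eef_rot: [0.573, -0.396, 0.583, -0.417]
ft_force: [-0.4, -0.3, -1.6]
finger_gap: 0.0394
```

```bash
python3 blk.py w6; python3 - <<'E'
from g import *
cap('scene','s6')
k=load('s6')['pixels'][170:360,60:300][:,:,::-1]; cv2.imwrite('pics/s6c.png',cv2.resize(k,None,fx=3,fy=3,interpolation=cv2.INTER_CUBIC))
Rg,b=tilt(88.2,20)
def T(cx,cy,bot): return np.array([cx,cy,0])-b*.0355+[0,0,bot+.008]
for n,a in dict(inn=(.593,.113,.092),down=(.593,.113,.085)).items(): print(T(*a).round(4)); go(T(*a),Rg,n)
E
```

```text
rect ((281.5, 189.0), (292.0, 101.0), 90.0) 
normal [-0.004  0.007  1.   ] top centre [0.5929 0.0628 0.136 ] edges [0.0425 0.1197 0.0398]
[[0.5737, 0.1233, 0.1356], [0.6161, 0.1219, 0.1357], [0.6108, 0.0023, 0.1365], [0.571, 0.0036, 0.1364]]
yaw 87.4 slope 0.006
tcp [0.5915 0.0271 0.1037] in tool [-0.0446 -0.0184  0.0004] 0.039367682921787606 [-0.36 -0.32 -1.58] 7.65
[0.5919 0.0775 0.1   ]
inn t [-0.0461  0.0205 -0.0013] a [-0.3   0.06  0.24] |t| 0.05 |a| 0.4
[0.5919 0.0775 0.093 ]
down t [-0.0437  0.0271 -0.0013] a [-0.3   0.06  0.24] |t| 0.051 |a| 0.4
```

View pics/w6.png

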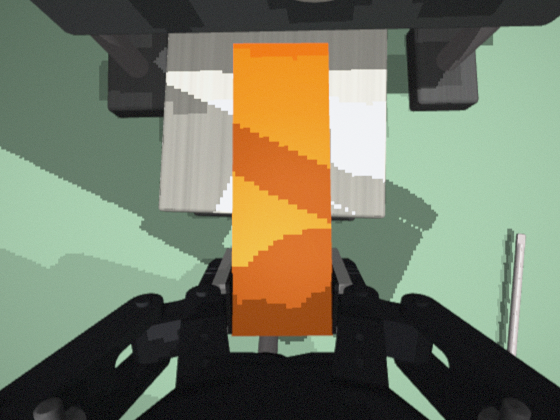

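View pics/s6c.png

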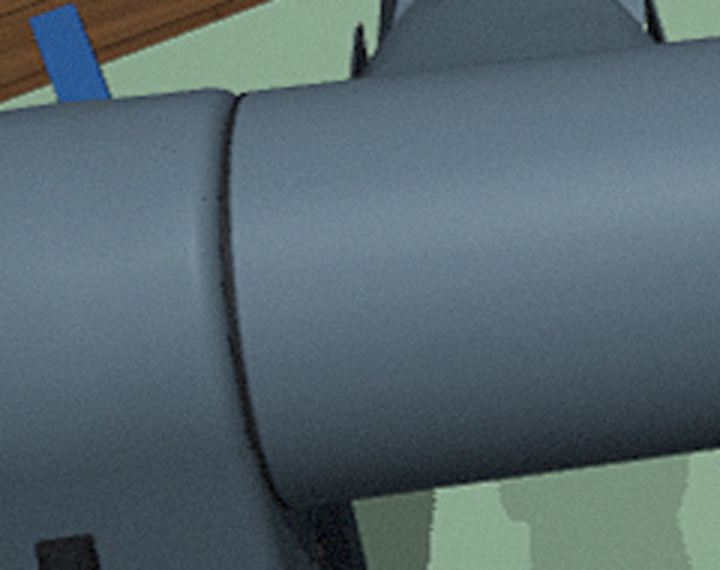

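Request:
{"api": "arm_command", "payload": {"series": [{"hand": 255, "tx": 0.002, "ty": 0.006, "tz": 0, "ax": 0, "ay": 0, "az": 0}, {"hand": 255, "tx": -0.005, "ty": 0.009, "tz": 0, "ax": 0, "ay": 0, "az": 0}, {"hand": 255, "tx": -0.017, "ty": 0.0125, "tz": -0.0005, "ax": 0, "ay": 0, "az": 0}, {"hand": 255, "tx": -0.031, "ty": 0.018, "tz": -0.001, "ax": 0, "ay": 0, "az": 0.2}, {"hand": 255, "tx": -0.045, "ty": 0.023, "tz": -0.001, "ax": 0, "ay": 0, "az": 0.2}, {"hand": 255, "tx": -0.045, "ty": 0.023, "tz": -0.001, "ax": 0, "ay": 0, "az": 0.2}, {"hand": 255, "tx": -0.045, "ty": 0.023, "tz": -0.001, "ax": 0, "ay": 0, "az": 0.2}, {"hand": 255, "tx": -0.045, "ty": 0.023, "tz": -0.001, "ax": 0, "ay": 0, "az": 0.2}]}}

```text
time: 8.55
eef_pos: [0.5913, 0.0781, 0.0961]
eef_rot: [0.574, -0.396, 0.585, -0.415]
ft_force: [-0.2, -0.3, -1.1]
finger_gap: 0.0397
```

```bash
python3 blk.py w7; python3 - <<'E'
from g import *
Rg,b=tilt(88.2,20)
def T(cx,cy,bot): return np.array([cx,cy,0])-b*.0355+[0,0,bot+.008]
for n,a in dict(down=(.593,.113,.085)).items(): print(T(*a).round(4)); go(T(*a),Rg,n)
E
```

```text
rect ((281.1131286621094, 245.12518310546875), (180.83436584472656, 101.06663513183594), 89.09062194824219) 
normal [-0.002  0.002  1.   ] top centre [0.5917 0.0898 0.1287] edges [0.0414 0.0723 0.0399]
[[0.5716, 0.1263, 0.1285], [0.613, 0.1256, 0.1286], [0.6111, 0.0533, 0.1288], [0.5712, 0.054, 0.1287]]
yaw 88.4 slope 0.002
tcp [0.5913 0.0781 0.0961] in tool [-0.0221 -0.0266  0.0002] 0.03965594659961528 [-0.24 -0.33 -1.07] 8.55
[0.5919 0.0775 0.093 ]
down t [0.0013 0.0028 0.0006] a [-0.18  0.04  0.01] |t| 0.003 |a| 0.2
```

View pics/w7.png

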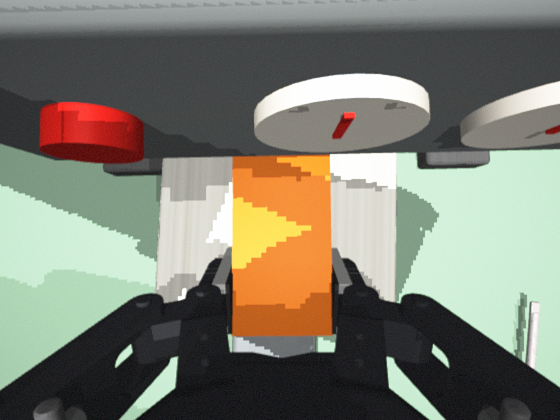

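Request:
{"api": "arm_command", "payload": {"series": [{"hand": 255, "tx": 0.0007, "ty": 0.002, "tz": 0, "ax": 0, "ay": 0, "az": 0}, {"hand": 255, "tx": 0.0013, "ty": 0.0034, "tz": 0, "ax": 0, "ay": 0, "az": 0}, {"hand": 255, "tx": 0.0013, "ty": 0.0034, "tz": 0, "ax": 0, "ay": 0, "az": 0}, {"hand": 255, "tx": 0.0013, "ty": 0.0034, "tz": 0, "ax": 0, "ay": 0, "az": 0}]}}

```text
time: 9.0
eef_pos: [0.5915, 0.0776, 0.093]
eef_rot: [0.574, -0.396, 0.585, -0.416]
ft_force: [-1.7, -2.3, 5.8]
finger_gap: 0.0391
```

Request:
{"api": "arm_command", "payload": {"series": [{"hand": 0, "tx": 0, "ty": 0, "tz": 0, "ax": 0, "ay": 0, "az": 0}, {"hand": 0, "tx": 0, "ty": 0, "tz": 0, "ax": 0, "ay": 0, "az": 0}, {"hand": 0, "tx": 0, "ty": 0, "tz": 0, "ax": 0, "ay": 0, "az": 0}, {"hand": 0, "tx": 0, "ty": 0, "tz": 0, "ax": 0, "ay": 0, "az": 0}, {"hand": 0, "tx": 0, "ty": 0, "tz": 0, "ax": 0, "ay": 0, "az": 0}, {"hand": 0, "tx": 0, "ty": 0, "tz": 0, "ax": 0, "ay": 0, "az": 0}, {"hand": 0, "tx": 0, "ty": 0, "tz": 0, "ax": 0, "ay": 0, "az": 0}, {"hand": 0, "tx": 0, "ty": -0.02, "tz": 0, "ax": 0, "ay": 0, "az": 0}, {"hand": 0, "tx": 0.0, "ty": -0.05, "tz": 0, "ax": 0, "ay": 0, "az": 0}, {"hand": 0, "tx": 0, "ty": -0.09, "tz": 0, "ax": 0, "ay": 0, "az": 0}, {"hand": 0, "tx": 0, "ty": -0.13, "tz": 0, "ax": 0, "ay": 0, "az": 0}, {"hand": 0, "tx": 0, "ty": -0.16, "tz": 0, "ax": 0, "ay": 0, "az": 0}, {"hand": 0, "tx": 0, "ty": -0.16, "tz": 0, "ax": 0, "ay": 0, "az": 0}, {"hand": 0, "tx": 0, "ty": -0.16, "tz": 0, "ax": 0, "ay": 0, "az": 0}]}}

```text
time: 10.4
eef_pos: [0.5892, 0.0231, 0.2432]
eef_rot: [0.574, -0.396, 0.584, -0.416]
ft_force: [0.1, 0.6, -0.9]
finger_gap: 0.0859
```

```bash
python3 blk.py w8; python3 - <<'E'
from g import *
s,p,R=cur(); print(s['qpos'].round(3),R.round(3))
E
```

```text
rect ((281.0, 173.0), (84.0, 44.0), 90.0) 
normal [ 0. -0.  1.] top centre [0.5917 0.09   0.1255] edges [0.0397 0.0758 0.039 ]
[[0.5732, 0.1285, 0.1255], [0.6128, 0.1272, 0.1255], [0.61, 0.0515, 0.1255], [0.571, 0.0528, 0.1255]]
yaw 87.8 slope -0.0
tcp [0.5892 0.0231 0.2432] in tool [-0.0227  0.1335 -0.0002] 0.08588227014510846 [ 0.09  0.57 -0.87] 10.4
[-0.346  0.223  1.575  0.334  1.46  -0.371] [[-0.029  0.013  0.999]
 [-0.939  0.342 -0.032]
 [-0.342 -0.94   0.002]]
```

View pics/w8.png

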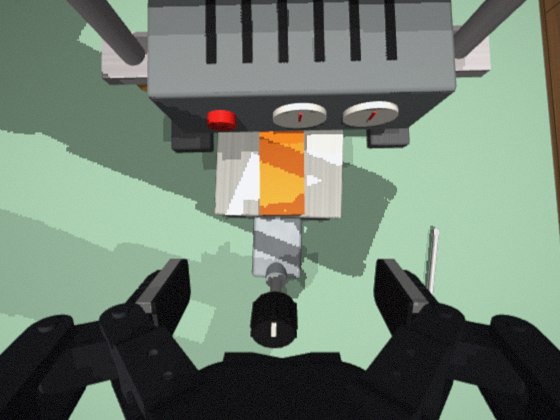

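Milestone view: the orange block lies flat on the platform (near end at (281,214)), tucked under the dark unit front at (281,131), and the gripper is off it. The knob is at (274,318). Measuring the knob axis next.

```bash
python3 - <<'E'
from g import *
c=load('w8'); s,p,R=cur(); H=c['hand_eye']
v,u=np.mgrid[285:350,245:305]; d=c['depth'][285:350,245:305]
X=np.stack([(u-c['cx'])/c['fx']*d,(v-c['cy'])/c['fy']*d,d],-1)@H[:3,:3].T+H[:3,3]; W=X@R.T+p
px=c['pixels'][285:350,245:305].astype(int)
dark=(px.max(-1)<45)&(W[...,2]>.06)&(W[...,2]<.14); white=(px.min(-1)>140)&(W[...,2]>.09)&(W[...,2]<.14)
print(dark.sum(),white.sum()); Wl=W[white]; print('white',Wl.mean(0).round(4),Wl.min(0).round(4),Wl.max(0).round(4))
n0=np.array([-.035,-.572,.819]); n0/=np.linalg.norm(n0)
Q=W[dark|white]; 
# end face: RANSAC plane fit near
h=Q@n0; print(np.histogram(h,12))
top=np.percentile(h,90); F=Q[abs(h-top)<.004]
for _ in range(3):
    ce=F.mean(0); nn=np.linalg.svd(F-ce)[2][2]; nn*=np.sign(nn[2]); F=Q[abs((Q-ce)@nn)<.0025]
print('face centroid',ce.round(4),'n',nn.round(3),'tilt',np.degrees(np.arccos(nn[2])).round(1),len(F))
e1=np.cross(nn,[1,0,0]);e1/=np.linalg.norm(e1);e2=np.cross(nn,e1); ab=np.c_[(F-ce)@e1,(F-ce)@e2].astype(np.float32)*1000
(cx,cy),r=cv2.minEnclosingCircle(ab); print('circle r mm',r,'centre',(ce+e1*cx/1000+e2*cy/1000).round(4))
(a,b),wh,_=cv2.minAreaRect(ab);print(wh,(ce+e1*a/1000+e2*b/1000).round(4))
print('expected face', np.array([.582,-.048,.094])+n0*.018)
# platform front corners in wrist picture, plane z=.085
def Wp(u,v,z):
    dd=R@H[:3,:3]@np.array([(u-c['cx'])/c['fx'],(v-c['cy'])/c['fy'],1]); o=p+R@H[:3,3]; return o+dd*(z-o[2])/dd[2]
a,b=Wp(215.5,214,.085),Wp(341,217.5,.085); print('front corners',a,b,np.linalg.norm(a-b)); 
k=c['pixels'][200:360,200:360][:,:,::-1]; cv2.imwrite('pics/k8.png',cv2.resize(k,None,fx=4,fy=3.7))
E
```

```text
2019 64
white [ 0.579  -0.0496  0.114 ] [ 0.5768 -0.0566  0.108 ] [ 0.581  -0.0421  0.1193]
(array([ 30,  82, 103, 106, 112, 117, 111, 109, 126, 138, 187, 862]), array([0.06549843, 0.06857499, 0.07165156, 0.07472813, 0.07780469,
       0.08088126, 0.08395783, 0.08703439, 0.09011096, 0.09318753,
       0.09626409, 0.09934066, 0.10241722]))
face centroid [ 0.5788 -0.0531  0.1102] n [-0.033 -0.545  0.838] tilt 33.1 972
circle r mm 20.47831916809082 centre [ 0.5786 -0.054   0.1096]
(38.099178314208984, 38.46123504638672) [ 0.5788 -0.0548  0.1091]
expected face [ 0.58136974 -0.05830028  0.10874812]
front corners [0.52331688 0.05747815 0.085     ] [0.65011129 0.04976209 0.085     ] 0.1270289725070204
```

View pics/k8.png

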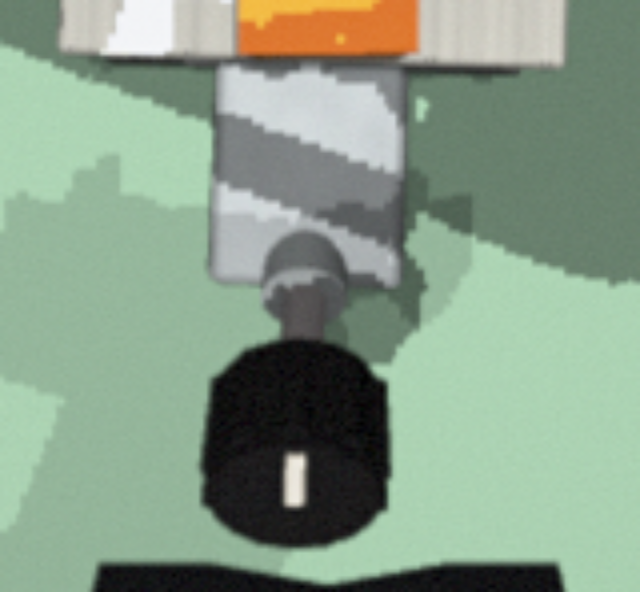

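```bash
cat >> g.py <<'E'
KN=np.array([.580,-.0455,.0945])
def kR(roll):
    Rt,_=tilt(86.5,35); return Rt@Ro.from_rotvec([0,np.radians(roll),0]).as_matrix()
E
python3 - <<'E'
from g import *
s,p,R=cur()
for roll in(0,-60,-110):
    Rk=kR(roll); a=Rk[:,1]
    print(roll,(KN+a*(.020-.09)).round(4)); go(KN+a*(.020-.09),Rk)
E
```

```text
0 [ 0.5775 -0.0856  0.1518]
 t [ 0.1337  0.0472 -0.0077] a [ 0.68  1.55 14.98] |t| 0.142 |a| 15.1
-60 [ 0.5775 -0.0856  0.1518]
 t [ 0.1337  0.0472 -0.0077] a [  8.44 -58.1   13.2 ] |t| 0.142 |a| 60.2
-110 [ 0.5775 -0.0856  0.1518]
 t [ 0.1337  0.0472 -0.0077] a [  14.76 -107.74    9.37] |t| 0.142 |a| 109.1
```

Request:
{"api": "arm_command", "payload": {"series": [{"hand": 0, "tx": 0.045, "ty": -0.01, "tz": -0.002, "ax": 1, "ay": -8, "az": 1}, {"hand": 0, "tx": 0.09, "ty": 0, "tz": -0.005, "ax": 2, "ay": -16, "az": 2}, {"hand": 0, "tx": 0.12, "ty": 0.02, "tz": -0.007, "ax": 4, "ay": -24, "az": 4}, {"hand": 0, "tx": 0.134, "ty": 0.047, "tz": -0.008, "ax": 5, "ay": -32, "az": 6}, {"hand": 0, "tx": 0.134, "ty": 0.047, "tz": -0.008, "ax": 6, "ay": -40, "az": 8}, {"hand": 0, "tx": 0.134, "ty": 0.047, "tz": -0.008, "ax": 8.4, "ay": -58, "az": 13.2}, {"hand": 0, "tx": 0.134, "ty": 0.047, "tz": -0.008, "ax": 8.4, "ay": -58, "az": 13.2}, {"hand": 0, "tx": 0.134, "ty": 0.047, "tz": -0.008, "ax": 14.8, "ay": -107.7, "az": 9.4}, {"hand": 0, "tx": 0.134, "ty": 0.047, "tz": -0.008, "ax": 14.8, "ay": -107.7, "az": 9.4}, {"hand": 0, "tx": 0.134, "ty": 0.047, "tz": -0.008, "ax": 14.8, "ay": -107.7, "az": 9.4}, {"hand": 0, "tx": 0.134, "ty": 0.047, "tz": -0.008, "ax": 14.8, "ay": -107.7, "az": 9.4}, {"hand": 0, "tx": 0.134, "ty": 0.047, "tz": -0.008, "ax": 14.8, "ay": -107.7, "az": 9.4}, {"hand": 0, "tx": 0.134, "ty": 0.047, "tz": -0.008, "ax": 14.8, "ay": -107.7, "az": 9.4}, {"hand": 0, "tx": 0.134, "ty": 0.047, "tz": -0.008, "ax": 14.8, "ay": -107.7, "az": 9.4}, {"hand": 0, "tx": 0.134, "ty": 0.047, "tz": -0.008, "ax": 14.8, "ay": -107.7, "az": 9.4}, {"hand": 0, "tx": 0.134, "ty": 0.047, "tz": -0.008, "ax": 14.8, "ay": -107.7, "az": 9.4}, {"hand": 0, "tx": 0.134, "ty": 0.047, "tz": -0.008, "ax": 14.8, "ay": -107.7, "az": 9.4}]}}

```text
time: 12.15
eef_pos: [0.5777, -0.086, 0.1524]
eef_rot: [0.876, -0.459, -0.139, 0.053]
ft_force: [0.1, -0.4, -0.2]
finger_gap: 0.0857
```

```bash
python3 - <<'E'
from g import *
s,p,R=cur();print(s['qpos'].round(2),s['qvel'].round(2),p)
Rk=kR(-110); go(KN+Rk[:,1]*(.020-.09),Rk,'hov');go(KN+Rk[:,1]*.020,Rk,'in')
c=cap('wrist','w9'); cap('top','t9'); cap('scene','s9')
H=c['hand_eye']
g=KN+Rk[:,1]*(-.018); q=np.linalg.inv(H)@np.r_[R.T@(g-p),1]; print('face predicted px',q[0]/q[2]*c['fx']+c['cx'],q[1]/q[2]*c['fy']+c['cy'])
k=load('s9')['pixels'][170:360,60:300][:,:,::-1]; cv2.imwrite('pics/s9c.png',cv2.resize(k,None,fx=3,fy=3,interpolation=cv2.INTER_CUBIC))
E
```

```text
[-0.63  0.44  1.57  0.51  1.5  -2.62] [-0.   -0.   -0.    0.    0.   -0.01] [ 0.57765104 -0.08596222  0.15243471]
hov t [-0.0001  0.0007  0.    ] a [-0.04 -0.11  0.04] |t| 0.001 |a| 0.1
in t [-0.0002  0.0907 -0.    ] a [-0.04 -0.11  0.04] |t| 0.091 |a| 0.1
face predicted px 281.5389498755984 226.18389192094244
```

View pics/w9.png

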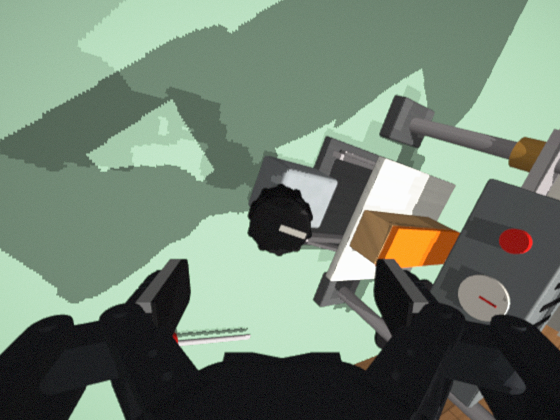

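View pics/t9.png

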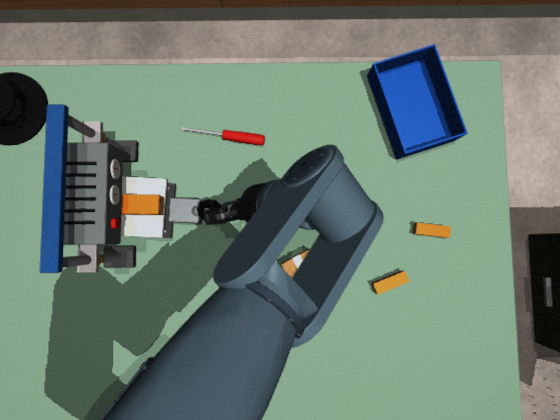

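View pics/s9c.png

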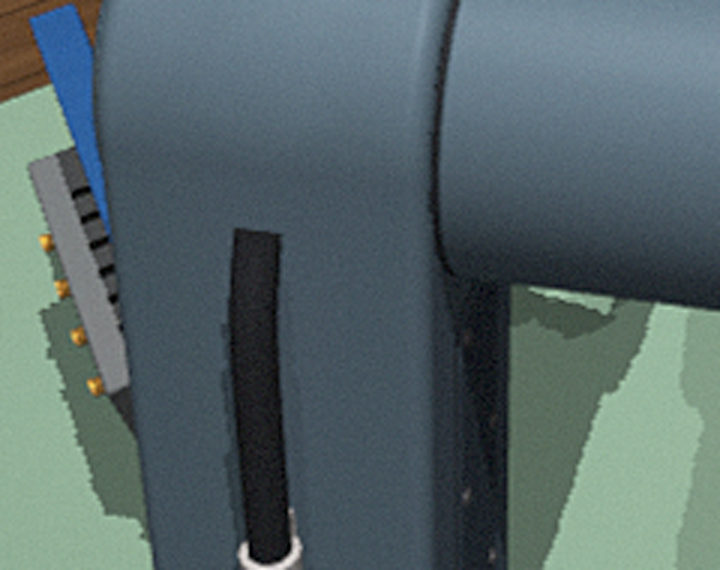

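```bash
python3 - <<'E'
from g import *
c=load('w9'); s,p,R=cur(); H=c['hand_eye']
v,u=np.mgrid[175:270,235:330]; d=c['depth'][175:270,235:330]
X=np.stack([(u-c['cx'])/c['fx']*d,(v-c['cy'])/c['fy']*d,d],-1)@H[:3,:3].T+H[:3,3]; W=X@R.T+p
px=c['pixels'][175:270,235:330].astype(int)
near=(np.linalg.norm(W-KN,axis=-1)<.045)&(W[...,2]>.07)
Q=W[near]; a=kR(0)[:,1]; h=-(Q-KN)@a; print(np.histogram(h,10))
F=Q[abs(h-np.percentile(h,80))<.004]
for _ in range(4):
    ce=F.mean(0); nn=np.linalg.svd(F-ce)[2][2]; nn*=np.sign(nn[2]); F=Q[abs((Q-ce)@nn)<.002]
print('face',ce.round(4),'n',nn.round(3),-a.round(3),len(F))
Rk=kR(-110);L=(F-(KN-a*.018))@Rk; print('tool-x range',np.percentile(L[:,0],[.5,50,99.5]).round(4),'z',np.percentile(L[:,2],[.5,50,99.5]).round(4),'y',np.median(L[:,1]).round(4))
k=c['pixels'][170:280,220:340][:,:,::-1]; cv2.imwrite('pics/k9.png',cv2.resize(k,None,fx=5,fy=5))
E
```

```text
(array([  36,   53,   58,   59,   74,   61,   78,  111,  540, 2490]), array([-0.01476615, -0.01112012, -0.0074741 , -0.00382807, -0.00018205,
        0.00346398,  0.00711   ,  0.01075603,  0.01440206,  0.01804808,
        0.02169411]))
face [ 0.5793 -0.0576  0.1092] n [-0.045 -0.577  0.816] [-0.035 -0.573  0.819] 2756
tool-x range [-0.0193 -0.0007  0.0197] z [-0.021  -0.0012  0.0181] y -0.001
```

View pics/k9.png

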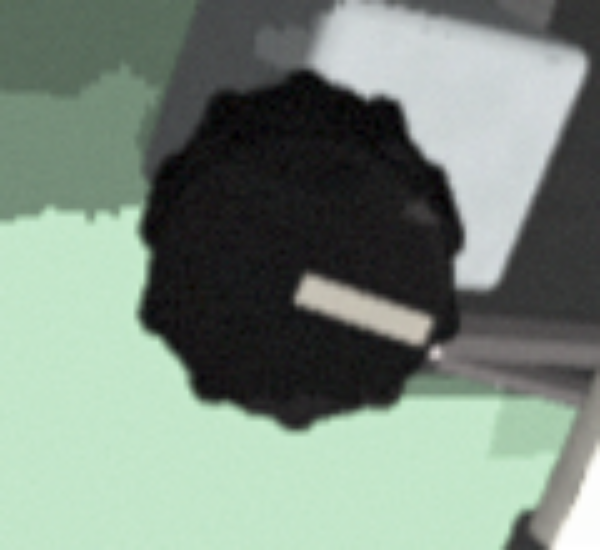

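The knob crop shows the face centre within about 1.5 mm of the prediction and the white line from (300,285) to (430,330). Going in and gripping.

Request:
{"api": "arm_command", "payload": {"series": [{"hand": 0, "tx": 0, "ty": 0.03, "tz": -0.001, "ax": 0, "ay": 0, "az": 0}, {"hand": 0, "tx": 0, "ty": 0.06, "tz": -0.001, "ax": 0, "ay": 0, "az": 0}, {"hand": 0, "tx": 0, "ty": 0.08, "tz": -0.001, "ax": 0, "ay": 0, "az": 0}, {"hand": 0, "tx": 0, "ty": 0.091, "tz": -0.001, "ax": 0, "ay": 0, "az": 0}, {"hand": 0, "tx": 0, "ty": 0.091, "tz": -0.001, "ax": 0, "ay": 0, "az": 0}, {"hand": 0, "tx": 0, "ty": 0.091, "tz": -0.001, "ax": 0, "ay": 0, "az": 0}]}}

```text
time: 12.9
eef_pos: [0.5819, -0.0354, 0.0783]
eef_rot: [0.875, -0.459, -0.141, 0.053]
ft_force: [-0.2, 0.2, -0.2]
finger_gap: 0.0853
```

Request:
{"api": "arm_command", "payload": {"series": [{"hand": 255, "tx": 0, "ty": 0, "tz": 0, "ax": 0, "ay": 0, "az": 0}, {"hand": 255, "tx": 0, "ty": 0, "tz": 0, "ax": 0, "ay": 0, "az": 0}, {"hand": 255, "tx": 0, "ty": 0, "tz": 0, "ax": 0, "ay": 0, "az": 0}, {"hand": 255, "tx": 0, "ty": 0, "tz": 0, "ax": 0, "ay": 0, "az": 0}, {"hand": 255, "tx": 0, "ty": 0, "tz": 0, "ax": 0, "ay": 0, "az": 0}, {"hand": 255, "tx": 0, "ty": 0, "tz": 0, "ax": 0, "ay": 0, "az": 0}, {"hand": 255, "tx": 0, "ty": 0, "tz": 0, "ax": 0, "ay": 0, "az": 0}, {"hand": 255, "tx": 0, "ty": 0, "tz": 0, "ax": 0, "ay": 0, "az": 0}], "squeeze": 40}}

```text
time: 13.7
eef_pos: [0.5818, -0.0355, 0.0784]
eef_rot: [0.875, -0.459, -0.141, 0.053]
ft_force: [-1.6, -4.0, 4.6]
finger_gap: 0.0409
```

```bash
cat > mon.py <<'E'
from g import *
import sys
def mon(tag):
    s,p,R=cur(); c=cap('top',tag); r=load('t9')
    def W(c,m):
        v,u=np.nonzero(m); d=c['depth'][v,u]; X=np.stack([(u-c['cx'])/c['fx']*d,(v-c['cy'])/c['fy']*d,d],1)-c['t']; return X@c['R']
    U=np.zeros((420,560),bool); U[150:235,72:104]=1
    for nm,m in (('unit',U),):
        z=W(c,m)[:,2]; z0=W(r,m)[:,2]; print(nm,'top z now',np.median(z).round(5),'ref',np.median(z0).round(5),'diff mm',((np.median(z)-np.median(z0))*1e3).round(2),'mean diff',((c['depth'][m]-r['depth'][m]).mean()*-1e3).round(2))
    hsv=cv2.cvtColor(c['pixels'],cv2.COLOR_RGB2HSV); b=cv2.inRange(hsv,(8,150,60),(24,255,255))>0; b[:, :115]=0; b[:,175:]=0; b[:180]=0;b[225:]=0
    b=cv2.erode(b.astype(np.uint8),np.ones((3,3)))>0
    if b.sum()>20: z=W(c,b)[:,2]; print('block top',np.median(z).round(4),b.sum())
    pl=np.zeros((420,560),bool); pl[182:190,140:160]=1; pl[226:232,140:160]=1; print('plat',np.median(W(c,pl)[:,2]).round(4))
    print('t',s['time'],'gap',s['finger_gap'].round(4),'F',s['ft_force'].round(1),'T',s['ft_torque'].round(2),'q6',s['qpos'][5].round(3),'p',p.round(4)); 
    L=R.T@(kR(0)); 
    print('roll',np.degrees(Ro.from_matrix(kR(-110).T@R).as_rotvec()).round(2))
mon(sys.argv[1])
E
python3 mon.py t10
```

```text
unit top z now 0.2177 ref 0.21772 diff mm -0.02 mean diff -4.07
block top 0.1251 634
plat 0.085Traceback (most recent call last):
  File "mon.py", line 17, in <module>
    mon(sys.argv[1])
    ~~~^^^^^^^^^^^^^
  File "mon.py", line 14, in mon
    print('t',s['time'],'gap',s['finger_gap'].round(4),'F',s['ft_force'].round(1),'T',s['ft_torque'].round(2),'q6',s['qpos'][5].round(3),'p',p.round(4));
                              ^^^^^^^^^^^^^^^^^^^^^
AttributeError: 'float' object has no attribute 'round'
```

Request:
{"api": "arm_command", "payload": {"series": [{"hand": 255, "tx": 0, "ty": 0, "tz": 0, "ax": 0, "ay": 6, "az": 0}, {"hand": 255, "tx": 0, "ty": 0, "tz": 0, "ax": 0, "ay": 12, "az": 0}, {"hand": 255, "tx": 0, "ty": 0, "tz": 0, "ax": 0, "ay": 18, "az": 0}, {"hand": 255, "tx": 0, "ty": 0, "tz": 0, "ax": 0, "ay": 24, "az": 0}, {"hand": 255, "tx": 0, "ty": 0, "tz": 0, "ax": 0, "ay": 30, "az": 0}, {"hand": 255, "tx": 0, "ty": 0, "tz": 0, "ax": 0, "ay": 36, "az": 0}, {"hand": 255, "tx": 0, "ty": 0, "tz": 0, "ax": 0, "ay": 42, "az": 0}, {"hand": 255, "tx": 0, "ty": 0, "tz": 0, "ax": 0, "ay": 48, "az": 0}, {"hand": 255, "tx": 0, "ty": 0, "tz": 0, "ax": 0, "ay": 54, "az": 0}, {"hand": 255, "tx": 0, "ty": 0, "tz": 0, "ax": 0, "ay": 60, "az": 0}, {"hand": 255, "tx": 0, "ty": 0, "tz": 0, "ax": 0, "ay": 60, "az": 0}, {"hand": 255, "tx": 0, "ty": 0, "tz": 0, "ax": 0, "ay": 60, "az": 0}]}}

```text
time: 14.95
eef_pos: [0.5816, -0.0363, 0.0778]
eef_rot: [0.828, -0.425, 0.316, -0.184]
ft_force: [-2.9, -6.2, 3.8]
finger_gap: 0.0412
```

```bash
sed -i "s/s\['finger_gap'\].round(4)/round(s['finger_gap'],4)/" mon.py; python3 mon.py t11
```

```text
unit top z now 0.21771 ref 0.21772 diff mm -0.02 mean diff -3.52
block top 0.1312 615
plat 0.0913
t 14.95 gap 0.0412 F [-2.9 -6.2  3.8] T [-0.68  0.31  0.13] q6 -1.593 p [ 0.5816 -0.0363  0.0778]
roll [-0.07 60.02 -0.12]
```

Request:
{"api": "arm_command", "payload": {"series": [{"hand": 255, "tx": 0, "ty": 0, "tz": 0, "ax": 0, "ay": 7, "az": 0}, {"hand": 255, "tx": 0, "ty": 0, "tz": 0, "ax": 0, "ay": 14, "az": 0}, {"hand": 255, "tx": 0, "ty": 0, "tz": 0, "ax": 0, "ay": 21, "az": 0}, {"hand": 255, "tx": 0, "ty": 0, "tz": 0, "ax": 0, "ay": 28, "az": 0}, {"hand": 255, "tx": 0, "ty": 0, "tz": 0, "ax": 0, "ay": 35, "az": 0}, {"hand": 255, "tx": 0, "ty": 0, "tz": 0, "ax": 0, "ay": 42, "az": 0}, {"hand": 255, "tx": 0, "ty": 0, "tz": 0, "ax": 0, "ay": 49, "az": 0}, {"hand": 255, "tx": 0, "ty": 0, "tz": 0, "ax": 0, "ay": 56, "az": 0}, {"hand": 255, "tx": 0, "ty": 0, "tz": 0, "ax": 0, "ay": 63, "az": 0}, {"hand": 255, "tx": 0, "ty": 0, "tz": 0, "ax": 0, "ay": 70, "az": 0}, {"hand": 255, "tx": 0, "ty": 0, "tz": 0, "ax": 0, "ay": 75, "az": 0}, {"hand": 255, "tx": 0, "ty": 0, "tz": 0, "ax": 0, "ay": 80, "az": 0}, {"hand": 255, "tx": 0, "ty": 0, "tz": 0, "ax": 0, "ay": 80, "az": 0}, {"hand": 255, "tx": 0, "ty": 0, "tz": 0, "ax": 0, "ay": 80, "az": 0}]}}

```text
time: 16.4
eef_pos: [0.5803, -0.0364, 0.0777]
eef_rot: [0.43, -0.208, 0.775, -0.414]
ft_force: [-8.2, -9.0, 6.1]
finger_gap: 0.041
```

```bash
python3 mon.py t12
```

```text
unit top z now 0.21774 ref 0.21772 diff mm 0.02 mean diff -3.76
block top 0.1396 628
plat 0.0997
t 16.4 gap 0.041 F [-8.2 -9.   6.1] T [-0.75  0.94  0.56] q6 -0.197 p [ 0.5803 -0.0364  0.0777]
roll [-1.1000e-01  1.4004e+02 -4.0000e-02]
```

Request:
{"api": "arm_command", "payload": {"series": [{"hand": 255, "tx": 0, "ty": 0, "tz": 0, "ax": 0, "ay": 5, "az": 0}, {"hand": 255, "tx": 0, "ty": 0, "tz": 0, "ax": 0, "ay": 10, "az": 0}, {"hand": 255, "tx": 0, "ty": 0, "tz": 0, "ax": 0, "ay": 15, "az": 0}, {"hand": 255, "tx": 0, "ty": 0, "tz": 0, "ax": 0, "ay": 20, "az": 0}, {"hand": 255, "tx": 0, "ty": 0, "tz": 0, "ax": 0, "ay": 20, "az": 0}, {"hand": 255, "tx": 0, "ty": 0, "tz": 0, "ax": 0, "ay": 20, "az": 0}]}}

```text
time: 17.05
eef_pos: [0.5801, -0.0362, 0.0778]
eef_rot: [0.289, -0.133, 0.838, -0.443]
ft_force: [-8.1, -8.1, 8.2]
finger_gap: 0.0414
```

```bash
python3 mon.py t13
```

```text
unit top z now 0.21777 ref 0.21772 diff mm 0.05 mean diff -1.04
block top 0.1417 626
plat 0.1018
t 17.05 gap 0.0414 F [-8.1 -8.1  8.2] T [-0.61  1.06  0.73] q6 0.152 p [ 0.5801 -0.0362  0.0778]
roll [-1.4000e-01  1.6004e+02 -1.0000e-02]
```

Request:
{"api": "arm_command", "payload": {"series": [{"hand": 255, "tx": 0, "ty": 0, "tz": 0, "ax": 0, "ay": 4, "az": 0}, {"hand": 255, "tx": 0, "ty": 0, "tz": 0, "ax": 0, "ay": 8, "az": 0}, {"hand": 255, "tx": 0, "ty": 0, "tz": 0, "ax": 0, "ay": 8, "az": 0}, {"hand": 255, "tx": 0, "ty": 0, "tz": 0, "ax": 0, "ay": 8, "az": 0}]}}

```text
time: 17.5
eef_pos: [0.58, -0.0361, 0.0779]
eef_rot: [0.23, -0.102, 0.856, -0.451]
ft_force: [-8.4, -7.7, 7.6]
finger_gap: 0.041
```

```bash
python3 mon.py t14
```

```text
unit top z now 0.21773 ref 0.21772 diff mm 0.0 mean diff -2.73
block top 0.1427 622
plat 0.1025
t 17.5 gap 0.041 F [-8.4 -7.7  7.6] T [-0.56  1.06  0.73] q6 0.292 p [ 0.58   -0.0361  0.0779]
roll [-1.5000e-01  1.6803e+02  1.0000e-02]
```

Request:
{"api": "arm_command", "payload": {"series": [{"hand": 255, "tx": 0, "ty": 0, "tz": 0, "ax": 0, "ay": 4, "az": 0}, {"hand": 255, "tx": 0, "ty": 0, "tz": 0, "ax": 0, "ay": 8, "az": 0}, {"hand": 255, "tx": 0, "ty": 0, "tz": 0, "ax": 0, "ay": 8, "az": 0}, {"hand": 255, "tx": 0, "ty": 0, "tz": 0, "ax": 0, "ay": 8, "az": 0}]}}

```text
time: 17.95
eef_pos: [0.5799, -0.036, 0.0779]
eef_rot: [0.17, -0.07, 0.87, -0.457]
ft_force: [-9.7, -8.0, 7.8]
finger_gap: 0.0413
```

```bash
python3 mon.py t15
```

```text
unit top z now 0.21851 ref 0.21772 diff mm 0.78 mean diff -2.73
block top 0.1434 623
plat 0.1034
t 17.95 gap 0.0413 F [-9.7 -8.   7.8] T [-0.5   1.16  0.75] q6 0.431 p [ 0.5799 -0.036   0.0779]
roll [-1.7000e-01  1.7603e+02  2.0000e-02]
```

The unit has just risen 0.8 mm, so contact is made. Letting go and backing out along the axis.

Request:
{"api": "arm_command", "payload": {"series": [{"hand": 0, "tx": 0, "ty": 0, "tz": 0, "ax": 0, "ay": 0, "az": 0}, {"hand": 0, "tx": 0, "ty": 0, "tz": 0, "ax": 0, "ay": 0, "az": 0}, {"hand": 0, "tx": 0, "ty": 0, "tz": 0, "ax": 0, "ay": 0, "az": 0}, {"hand": 0, "tx": 0, "ty": 0, "tz": 0, "ax": 0, "ay": 0, "az": 0}, {"hand": 0, "tx": 0, "ty": 0, "tz": 0, "ax": 0, "ay": 0, "az": 0}, {"hand": 0, "tx": 0, "ty": 0, "tz": 0, "ax": 0, "ay": 0, "az": 0}, {"hand": 0, "tx": 0, "ty": 0, "tz": 0, "ax": 0, "ay": 0, "az": 0}, {"hand": 0, "tx": 0, "ty": -0.02, "tz": 0, "ax": 0, "ay": 0, "az": 0}, {"hand": 0, "tx": 0, "ty": -0.05, "tz": 0, "ax": 0, "ay": 0, "az": 0}, {"hand": 0, "tx": 0, "ty": -0.09, "tz": 0, "ax": 0, "ay": 0, "az": 0}, {"hand": 0, "tx": 0, "ty": -0.13, "tz": 0, "ax": 0, "ay": 0, "az": 0}, {"hand": 0, "tx": 0, "ty": -0.13, "tz": 0, "ax": 0, "ay": 0, "az": 0}, {"hand": 0, "tx": 0, "ty": -0.13, "tz": 0, "ax": 0, "ay": 0, "az": 0}, {"hand": 0, "tx": 0, "ty": -0.13, "tz": 0, "ax": 0, "ay": 0, "az": 0}]}}

```text
time: 19.4
eef_pos: [0.576, -0.1084, 0.183]
eef_rot: [0.17, -0.069, 0.871, -0.456]
ft_force: [-0.3, -0.0, -0.7]
finger_gap: 0.0855
```

```bash
python3 mon.py t16; python3 blk.py w16; python3 - <<'E'
from h import *
k=load('t16')['pixels'][:,:400][:,:,::-1]; cv2.imwrite('pics/t16c.png',cv2.resize(k[90:300],None,fx=2,fy=2))
E
```

```text
unit top z now 0.21855 ref 0.21772 diff mm 0.82 mean diff -1.89
block top 0.1434 621
plat 0.1034
t 19.4 gap 0.0855 F [-0.3 -0.  -0.7] T [-0.25  0.01 -0.05] q6 0.455 p [ 0.576  -0.1084  0.183 ]
roll [-1.0000e-02  1.7605e+02  1.8000e-01]
rect ((145.50076293945312, 130.4569091796875), (64.68214416503906, 46.988990783691406), 27.552810668945312) 
normal [ 0.    -0.003  1.   ] top centre [0.592  0.0869 0.1439] edges [0.0503 0.0862 0.0415]
[[0.568, 0.1412, 0.1441], [0.6148, 0.1226, 0.144], [0.6127, 0.0364, 0.1438], [0.5727, 0.0474, 0.1438]]
yaw 88.6 slope -0.003
tcp [ 0.5759 -0.1081  0.1827] in tool [-0.06    0.1442 -0.124 ] 0.0854783097663057 [0.58 0.96 0.63] 19.45
```

View pics/t16c.png

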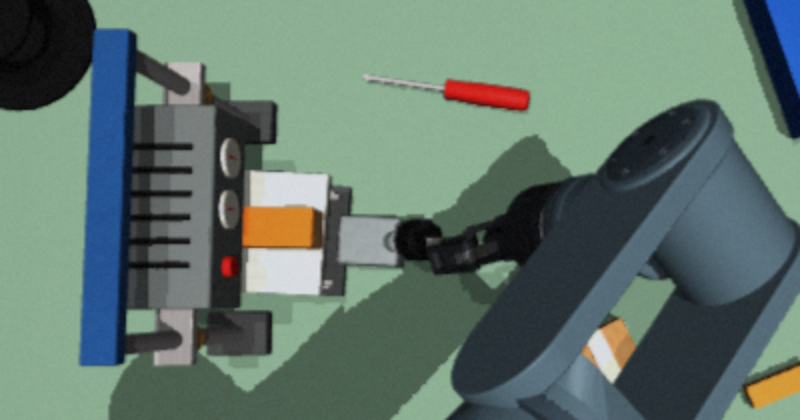

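View pics/w16.png

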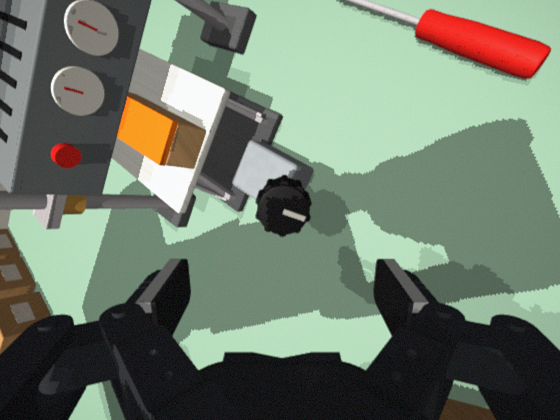

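```bash
python3 - <<'E'
from plant import arm
s=arm.get_state(); print(s['time'],s['qvel'].round(3)); print(arm.sign_off())
E
```

```text
19.5 [ 0.001  0.001 -0.005  0.001  0.002 -0.001]
the job is handed in; nothing more can be done
None
```

The job is handed in at about 19.5 s of the 64 s allowed. I laid the largest orange block on the lowered platform, let go, then turned the knob clockwise 176° (3.07 rad) until the block just touched the unit, and let go of the knob.

**Block:** the wrist camera showed it flat and orange up, in line with the unit to within a couple of degrees. Its centre came out about 8 mm in front of the unit's front edge. It was 17 mm clear of the underside before I turned the knob.

**Contact:** the platform rose 18.4 mm, from 85 to 103.4 mm, which matches the knob turn. After I let go, the unit's top stood 0.8 mm above where it started, well under the 3 mm limit. I did not measure the contact force itself; I take it from that small lift.

**At hand-in:** the gripper was clear of everything, with wrist force near zero and the arm at rest. No measured check failed, though one secondary depth average in my script jumped by a few millimetres between frames. I ignored it and used the steadier median.

**Carton, tin and screwdriver:** I did not re-measure them. The screwdriver and carton showed nothing amiss in the last top view, and the tin was hidden behind the arm. My paths stayed clear of all three.

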